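Stack the slats crosswise and lock them under the keeper arm

ROBOT

A 6-joint arm with a two-finger parallel gripper is mounted at the origin on the work surface. World frame = base frame: x ahead of the robot, y to its left, z up, the work surface at z = 0. Lengths are in m, angles in rad, forces in N, time in s.
With the tool pointing down it reaches from about 0.3 to 0.875 m from the base axis. Payload 4.2 kg.
Tool frame: the origin (TCP) lies on the centre line of the jaws, within the pads' length; the fingertips stand 22 mm ahead of it and the grasp point (between the pads) lies 3 mm ahead of it (robot.tcp_to_tips is the distance from the TCP to the fingertips, in m); z points along the fingers, y is the line along which they close (so a half turn about z gives the same grasp; the last joint's range is limited). The gripper opens to 85 mm and grips with 20 to 120 N. Pads are 22 mm wide; open, the fingers measure 114 mm over their backs; the gripper's body (76 mm by 85 mm) begins 54 mm behind the grasp point. The pads swing forward as they close: fully open they stand 13 mm farther back than shut.
Start: joints at [1.308, 0.32, 1.565, -0, 1.257, -0.02], TCP at [0.138, 0.558, 0.253] pointing down, gripper open.
Joint ranges: [-3.11, 3.11], [-0.84, 2.01], [0.21, 2.61], [-1.34, 4.49], [0.05, 2.63], [-2.56, 2.56]. Speed limits (rad/s): [2.57, 2.57, 3.14, 3.14, 3.14, 3.14].

INTERFACE

Orientations are given as a rotation vector (axis times angle).
In Python, from workcell import robot gives the robot as it stands.
- The arm moves only by the tool drive_tool, never from a script. Its argument "plan" is text: rows parted by semicolons, each of 5 numbers parted by spaces: the shift along the world's x, y, z scaled (see below), then the turn about the world's z scaled (see below), then the opening, from -1 (shut) to 1 (fully open). A call has 1 to 5 rows; each row shifts and turns the commanded pose from where the row before left it; what a row does not reach is not made up. The controller multiplies each number of a shift by 0.025 m and each number of a turn by 5 degrees. A row lasts 1/12 s, in which the tool goes at most 41.7 mm and 7.16 degrees, less where a joint would pass 70% of its speed; a pose out of reach is approached as far as the arm can. A call with a number of a shift or a turn outside -1 to 1 is refused whole. A call with a gripper value outside its range is refused whole. The fingers move at their own pace and stop on an object; "newtons" is the grip in N (left out, the last holds). Time passes only in rows, so rows that do not move let the fingers close. It gives the time, the measured TCP pose, the force, the opening and the grip force at its end, in the units of the state.
- robot.state(): the state, without advancing time (a new reading comes with each control period).
- robot.snapshot(name): name is "side" or "top" or "wrist"; returns a dict with "frame" (400x640x3 uint8, red, green, blue), "mtx" (3x3 intrinsics, pixels), "dist_coeffs" ([k1, k2, p1, p2, k3] as OpenCV has them; the pictures are not rectified), "view" (4x4, takes a point from world to camera coordinates). Camera axes: x right, y up, looking along -z (the intrinsics and any distortion apply to the point x, -y, -z); pixel columns grow to the right and rows downward; lengths in m; the calibration is good to about 2 mm. A picture is of the moment at which its call begins. There is no depth.
- robot.hand_in(): hands the job in; it is judged then, once.
The state is a dict: "clock": time; "q": joint angles; "qd": joint speeds; "joint_torque": joint torques, N m; "eef_pos": TCP position; "tcp_rot": TCP orientation; "contact_force": force on the tool from outside, world axes, zero at the start; "wrist_torque": the same for the moment, N m; "grip_width": opening from 0.0 (shut) to 1.0 (fully open); "grasp_force": force on a finger pad.
Only numpy, scipy, OpenCV 4.12 (cv2) and the standard library are available. Lean on these libraries where they do the work, as an engineer would, in place of code of your own. Each camera call takes 0.05 s, during which the arm holds its last target. There are 200 camera calls.

TASK

Stack all the plastic slats from the card on the green fixture's bed as a neat crosswise tower: two parallel slats to a layer, the bottom two on the dark painted strips, each further layer square across the one below at the same spacing, and each layer filled before the next is begun (if the number is odd the top layer has one, in either of its two places). With the tower built and the arm still aside, have the loose T-handle pushed fully home on the square spindle; then turn the arm with the handle, never touching the arm itself, until it lies over the middle of the tower at its stop. Leave the handle on the spindle and the other things on the bench where they are.

Things in the scene. Friction and masses are not known exactly. Their poses are not given: they have to be found in the camera images.
- fixture: green base plate, 180 (x) by 255 (y) by 15 mm, fixed; origin at bench height under the centre of the stacking bed (plate from y = -165 to +90 mm). Bed top z = 15 mm, with two dark painted strips, 124 by 28 mm, along x at y = -32 and +32 mm for the bottom two slats. At y = -125 mm a round pedestal, 36 mm across, carries the spindle
- spindle (a joint): upright spindle that turns with its keeper arm; rad. 0: the arm is over the middle of the bed, at a stop; grows as the arm turns CLOCKWISE seen from above, to a stop at 1.65. Starts at 1.2 to 1.5, the arm aside of the bed. Friction about 0.15 N m holds it where it is left
- seat (a point): on the spindle's axis, 78 mm above the bench, on the arm's boss, where the handle's underside comes to rest; turns with the spindle, y along the keeper arm. From it a square steel shaft, 16 by 16 mm, sides along this point's x and y, rises 22 mm (its top 6 mm stepped down to 14 and 11 mm as a lead-in)
- keeper: flat aluminium keeper arm fixed to the spindle, 22 mm wide, 12 mm thick, with a 48 mm round boss; origin on the axis at its top face (same point as the seat); it reaches 150 mm along its y. Underside 66 mm above the bench, 9 mm above a three-layer tower
- board: fixed sheet of card, 310 (x) by 250 (y) by 6 mm, origin under its centre, on which the slats lie at the start
- handle: loose dark steel T-handle, about 220 g, standing on its foot on the bench. Origin: centre of its underside, z up. Foot 46 by 46 by 10 mm, above it a hub 32 by 32 mm up to z = 52 mm. Crossbar 12 mm thick along x at z = 41 mm, 20 mm black balls at x = -55 and +55 mm. Square bore below, 17.4 mm wide, 26 mm deep, sides along x and y: fits the shaft in any of four positions
- handle_grip (a point): point inside the handle's hub, 38 mm above its underside, axes as the handle's: grip here from above across the hub's two y faces (32 mm apart, clear of the crossbar)
- slat0: pale plastic mounting slat, 120 (x) by 24 (y) by 14 mm (z), 45 g, two dark screw holes; origin at its CENTRE (7 mm above what it lies on); all slats are alike and interchangeable, and only four to six are present
- slat1: pale plastic mounting slat, 120 (x) by 24 (y) by 14 mm (z), 45 g, two dark screw holes; origin at its CENTRE (7 mm above what it lies on); like slat0, may be absent
- slat2: pale plastic mounting slat, 120 (x) by 24 (y) by 14 mm (z), 45 g, two dark screw holes; origin at its CENTRE (7 mm above what it lies on); like slat0, may be absent
- slat3: pale plastic mounting slat, 120 (x) by 24 (y) by 14 mm (z), 45 g, two dark screw holes; origin at its CENTRE (7 mm above what it lies on); like slat0, may be absent
- slat4: pale plastic mounting slat, 120 (x) by 24 (y) by 14 mm (z), 45 g, two dark screw holes; origin at its CENTRE (7 mm above what it lies on); like slat0, may be absent
- slat5: pale plastic mounting slat, 120 (x) by 24 (y) by 14 mm (z), 45 g, two dark screw holes; origin at its CENTRE (7 mm above what it lies on); like slat0, may be absent
- slot0 (a point): point on the stacking bed where the CENTRE of a slat belongs, its axes parallel to the fixture's: layer 0 (z = 22 mm), slat lying along the fixture's x, at y = -32 mm
- slot1 (a point): point on the stacking bed where the CENTRE of a slat belongs, its axes parallel to the fixture's: layer 0 (z = 22 mm), slat lying along the fixture's x, at y = +32 mm
- slot2 (a point): point on the stacking bed where the CENTRE of a slat belongs, its axes parallel to the fixture's: layer 1 (z = 36 mm), slat lying along the fixture's y, at x = -32 mm
- slot3 (a point): point on the stacking bed where the CENTRE of a slat belongs, its axes parallel to the fixture's: layer 1 (z = 36 mm), slat lying along the fixture's y, at x = +32 mm
- slot4 (a point): point on the stacking bed where the CENTRE of a slat belongs, its axes parallel to the fixture's: layer 2 (z = 50 mm), slat lying along the fixture's x, at y = -32 mm
- slot5 (a point): point on the stacking bed where the CENTRE of a slat belongs, its axes parallel to the fixture's: layer 2 (z = 50 mm), slat lying along the fixture's x, at y = +32 mm
- junction_box: bystander: white closed junction box, 89 by 89 by 48 mm, origin under its centre
- jar: bystander: closed jar, 60 mm across, 85 mm high, origin under its centre
- screwdriver: bystander: screwdriver lying beyond the slats

How it is judged:
By the outcome, as a careful person would: the job done as asked, in the order asked, and still so for the second after the job is handed in, with the robot touching nothing.
Of slat0, slat1, slat2, slat3, slat4, slat5 only 4 to 6 are there at a start; the rules pass over those that are not, and their reading is None.
At some moment in a run one of handle may be knocked a few centimetres aside while the robot is not near it.
It also fails if it takes over 210 s, if anything falls off the work surface, if the arm or the gripper's body presses on something with over 40 N, if the wrist force passes 120 N, or if a joint passes its speed limit or range.

## Working session

There is one attempt and no reset: what is moved stays moved. The work goes in short steps, Python scripts to look and compute and a tool call to move; the robot and the scene stay as the last step left them, time stands still between calls to the robot, and variables do not carry over. Pictures are saved under pics/ and viewed, at most 17 in all, crops included, and the job is handed in when it is done.

Besides the shell and the picture viewer there is one more tool, called after ">>>" by a JSON object that holds its "name" and its "arguments". drive_tool: Moves the arm, as the interface text tells. Its arguments: {"type":"object","properties":{"plan":{"type":"string"},"newtons":{"type":"number"}},"required":["plan"]}

```bash
mkdir -p pics; ls
cat > h.py <<'E'
import numpy as np,cv2
from workcell import robot
def snap(n,save=None):
    s=robot.snapshot(n)
    if save: cv2.imwrite('pics/'+save+'.png',cv2.cvtColor(s['frame'],cv2.COLOR_RGB2BGR))
    return s
def ray(s,uv):
    uv=np.array(uv,float).reshape(-1,1,2)
    n=cv2.undistortPoints(uv,np.array(s['mtx']),np.array(s['dist_coeffs'])).reshape(-1,2)
    V=np.array(s['view']);R=V[:3,:3];o=-R.T@V[:3,3]
    d=np.c_[n[:,0],-n[:,1],-np.ones(len(n))]@R
    return o,d
def onz(s,uv,z):
    o,d=ray(s,uv); return o+d*((z-o[2])/d[:,2])[:,None]
def proj(s,P):
    V=np.array(s['view']);P=np.array(P,float).reshape(-1,3)
    c=P@V[:3,:3].T+V[:3,3]; c=c*[1,-1,-1]
    return cv2.projectPoints(c.reshape(-1,1,3),np.zeros(3),np.zeros(3),np.array(s['mtx']),np.array(s['dist_coeffs']))[0].reshape(-1,2)
E
python3 - <<'E'
from h import *
import pickle
d={}
for n in ['side','top','wrist']:
    d[n]=snap(n,n+'0'); V=np.array(d[n]['view']);print(n,-V[:3,:3].T@V[:3,3],d[n]['mtx'],d[n]['dist_coeffs'])
pickle.dump(d,open('s0.pkl','wb'))
print(robot.state())
E
```

```text
pics
side [0.36904642 0.56697293 0.83245042] [[421.67977294   0.         318.71956549]
 [  0.         421.67977294 206.25379073]
 [  0.           0.           1.        ]] [0.01494412 0.         0.         0.         0.        ]
top [ 4.85525252e-01 -6.31089844e-04  1.39692541e+00] [[478.22250183   0.         318.70778613]
 [  0.         478.22250183 186.22120341]
 [  0.           0.           1.        ]] [-0.04135647  0.          0.          0.          0.        ]
wrist [0.06741389 0.57512276 0.37263466] [[286.23451411   0.         321.49136436]
 [  0.         286.23451411 195.48551598]
 [  0.           0.           1.        ]] [-0.01402481  0.          0.          0.          0.        ]
{'clock': 0.15, 'q': array([ 1.30799756e+00,  3.20171119e-01,  1.56539044e+00,  1.89765978e-06,
        1.25737727e+00, -1.99828652e-02]), 'qd': array([-0.00093312, -0.00113625, -0.00295511,  0.00022168, -0.00103563,
        0.00012401]), 'joint_torque': array([ 1.26281025e-04, -4.15841997e+01, -2.34345478e+01,  9.10886820e-05,
        5.87423638e-03,  1.40484130e-05]), 'eef_pos': array([0.13815813, 0.55782922, 0.25266364]), 'tcp_rot': array([-3.80455648e-01, -3.11827683e+00,  2.09293658e-03]), 'contact_force': array([ 0.09214646, -0.2938033 ,  0.93181855]), 'wrist_torque': array([-0.01219666, -0.00809562,  0.05435715]), 'grasp_force': 0.0, 'grip_width': 1.0021136747104105}
```

View pics/top0.png

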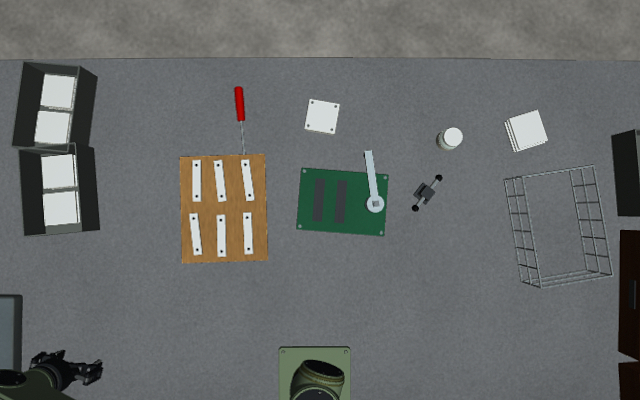

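View pics/side0.png

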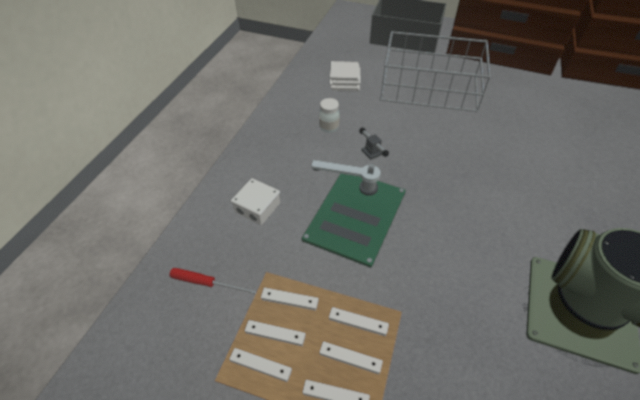

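The top view shows six slats on the card, at about (196,181), (221,181), (247,180), (195,234), (221,236) and (247,233). The fixture is centred near (342,201), the spindle is at (375,204) with its arm pointing up, and the handle is near (426,193).

```bash
cat >> h.py <<'E'
def slats(s,z,amin,amax):
    hsv=cv2.cvtColor(s['frame'],cv2.COLOR_RGB2HSV)
    m=((hsv[...,2]>175)&(hsv[...,1]<45)).astype(np.uint8)
    m=cv2.morphologyEx(m,cv2.MORPH_CLOSE,np.ones((3,3),np.uint8))
    out=[]
    for c in cv2.findContours(m,cv2.RETR_EXTERNAL,cv2.CHAIN_APPROX_NONE)[0]:
        a=cv2.contourArea(c)
        if not amin<a<amax: continue
        p=onz(s,c.reshape(-1,2),z)
        (cx,cy),(w,h),an=cv2.minAreaRect((p[:,:2]*1000).astype(np.float32))
        if w<h: w,h,an=h,w,an+90
        if 95<w<140 and 14<h<45: out.append((cx/1e3,cy/1e3,(an+90)%180-90,w,h,c.reshape(-1,2).mean(0)))
    return out
def corners(s,mask,z):
    c=max(cv2.findContours(mask.astype(np.uint8),cv2.RETR_EXTERNAL,cv2.CHAIN_APPROX_NONE)[0],key=cv2.contourArea)
    p=onz(s,c.reshape(-1,2),z); return cv2.minAreaRect((p[:,:2]*1000).astype(np.float32))
E
python3 - <<'E'
from h import *
import pickle
np.set_printoptions(precision=4,suppress=True)
d=pickle.load(open('s0.pkl','rb'))
for n in ['top','side']:
    print(n)
    for o in slats(d[n],.020,150,2500): print(np.round(o[:5],4),o[5].round(1))
    s=d[n];hsv=cv2.cvtColor(s['frame'],cv2.COLOR_RGB2HSV)
    g=(hsv[...,0]>60)&(hsv[...,0]<90)&(hsv[...,1]>120)
    g[300:]=0
    g=cv2.morphologyEx(g.astype(np.uint8),cv2.MORPH_CLOSE,np.ones((9,9)))
    print('fixture',corners(s,g,.015))
# triangulation check of slat height
A=[o for o in slats(d['top'],.02,150,2500)];B=slats(d['side'],.02,150,2500)
for a in A:
    b=min(B,key=lambda b:np.hypot(a[0]-b[0],a[1]-b[1]))
    o1,d1=ray(d['top'],a[5]);o2,d2=ray(d['side'],b[5])
    t=np.linalg.lstsq(np.c_[d1[0],-d2[0]],o2-o1,rcond=None)[0]
    print((o1+t[0]*d1[0]+o2+t[1]*d2[0])/2)
s=d['top']
print('spindle',onz(s,[[375.5,204]],.1),'handle',onz(s,[[438.5,178],[416,208]],.041),'armtip',onz(s,[[368.5,151]],.078))
im=cv2.cvtColor(s['frame'],cv2.COLOR_RGB2BGR)
cv2.imwrite('pics/tc.png',cv2.resize(im[80:260,280:480],None,fx=4,fy=3.3333,interpolation=cv2.INTER_CUBIC))
E
```

```text
top
[  0.4202   0.2674   0.4555 117.4119  22.9559] [220.6 235.3]
[  0.426    0.3422   7.3239 120.2146  24.3777] [195.2 233.5]
[  0.4282   0.192    2.8672 117.4306  22.8932] [247.3 232.8]
[  0.5799   0.1937   8.4513 119.2231  22.8338] [247.  179.8]
[  0.5781   0.2736   6.8846 119.2556  22.6694] [219.4 180.5]
[  0.5785   0.3411   0.7049 118.8842  23.1986] [195.9 180.1]
fixture ((517.944580078125, -81.25178527832031), (252.37152099609375, 176.74520874023438), 85.28462219238281)
side
[  0.4251   0.3414   7.3888 114.5216  20.5174] [335.4 392.4]
[  0.5786   0.3393   1.215  115.1868  19.2165] [260.2 363.4]
[  0.4203   0.2665   1.9134 115.6337  19.4901] [351.  356.4]
[  0.5781   0.2719   6.976  115.3381  19.4552] [275.2 331.7]
[  0.4275   0.1902   3.0364 115.8455  19.4016] [358.8 320. ]
[  0.5804   0.192    8.3483 115.0238  19.3612] [289.5 297.4]Traceback (most recent call last):
  File "<stdin>", line 12, in <module>
  File "h.py", line 33, in corners
    c=max(cv2.findContours(mask.astype(np.uint8),cv2.RETR_EXTERNAL,cv2.CHAIN_APPROX_NONE)[0],key=cv2.contourArea)
ValueError: max() iterable argument is empty
```

View pics/wrist0.png

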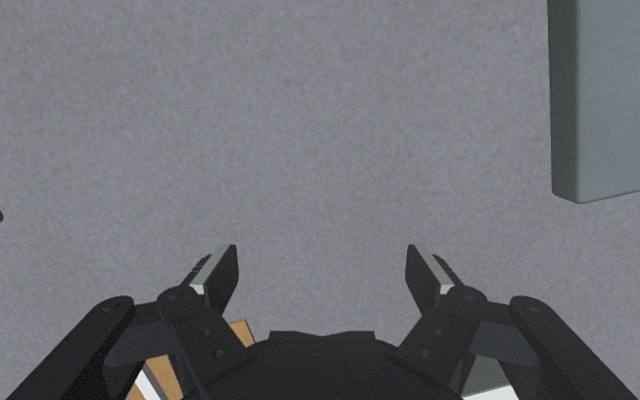

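>>> {"name": "drive_tool", "arguments": {"plan": "0.69 -0.96 0.1 0.14 0;0.69 -0.96 0.1 0.14 0;0.69 -0.96 0.1 0.14 0;0.69 -0.96 0.1 0.14 0;0.69 -0.96 0.1 0.14 0", "newtons": 30}}

```text
clock: 0.57
eef_pos: [0.2249, 0.4368, 0.2656]
tcp_rot: [-0.283, -3.129, 0.001]
contact_force: [1.1, -0.5, 0.1]
grip_width: 0.503
grasp_force: 0.0
```

>>> {"name": "drive_tool", "arguments": {"plan": "0.69 -0.96 0.1 0.14 0;0.69 -0.96 0.1 0.14 0;0.69 -0.96 0.1 0.14 0;0.69 -0.96 0.1 0.14 0;0.69 -0.96 0.1 0.14 0"}}

```text
clock: 0.98
eef_pos: [0.3112, 0.3167, 0.2783]
tcp_rot: [-0.188, -3.136, 0.0]
contact_force: [0.3, -0.4, -0.8]
grip_width: 0.5
grasp_force: 0.0
```

>>> {"name": "drive_tool", "arguments": {"plan": "0.69 -0.96 0.1 0.14 0;0.69 -0.96 0.1 0.14 0;0.69 -0.96 0.1 0.14 0;0.69 -0.96 0.1 0.14 0;0.69 -0.96 0.1 0.14 0"}}

```text
clock: 1.4
eef_pos: [0.3974, 0.1967, 0.2908]
tcp_rot: [-0.093, -3.14, -0.0]
contact_force: [0.9, 0.7, -0.8]
grip_width: 0.497
grasp_force: 0.0
```

>>> {"name": "drive_tool", "arguments": {"plan": "0.69 -0.96 0.1 0.14 0;0.69 -0.96 0.1 0.14 0;0.69 -0.96 0.1 0.14 0;0.69 -0.96 0.1 0.14 0;0.69 -0.96 0.1 0.14 0"}}

```text
clock: 1.82
eef_pos: [0.4837, 0.0767, 0.3032]
tcp_rot: [0.003, -3.141, -0.0]
contact_force: [0.3, 0.3, -0.6]
grip_width: 0.501
grasp_force: 0.0
```

>>> {"name": "drive_tool", "arguments": {"plan": "0.69 -0.96 0.1 0.14 0;0 0 0 0 0;0 0 0 0 0;0 0 0 0 0"}}

```text
clock: 2.15
eef_pos: [0.5, 0.0543, 0.3054]
tcp_rot: [0.021, -3.14, -0.001]
contact_force: [0.2, 1.2, -0.4]
grip_width: 0.505
grasp_force: 0.0
```

```bash
cat >> h.py <<'E'
def st():
    s=robot.state();r=s['tcp_rot'];R=cv2.Rodrigues(np.array(r))[0]
    yaw=np.degrees(np.arctan2(R[1,1],R[0,1]));return s,yaw
def rep():
    s,y=st();print('t%.2f'%s['clock'],'p',np.round(s['eef_pos'],4),'yaw %.2f'%y,'w %.3f gf %.1f'%(s['grip_width'],s['grasp_force']),'F',np.round(s['contact_force'],1))
E
python3 - <<'E'
from h import *
import pickle
rep()
s=snap('wrist','w1');pickle.dump(s,open('w1.pkl','wb'))
V=np.array(s['view']);print(-V[:3,:3].T@V[:3,3])
for o in slats(s,.020,500,5000): print(np.round(o[:5],4),o[5].round(1))
hsv=cv2.cvtColor(s['frame'],cv2.COLOR_RGB2HSV)
print(hsv[proj(s,[[.45,-.02,.015]]).astype(int)[0][::-1][0],proj(s,[[.45,-.02,.015]]).astype(int)[0][0]])
E
```

```text
t2.15 p [0.5    0.0543 0.3054] yaw 90.76 w 0.505 gf 0.0 F [ 0.2  1.2 -0.4]
[0.42724131 0.05297379 0.42557309]
[  0.5787   0.3391   1.9785 120.6851  25.0782] [507.9 215.8]
[  0.5779   0.2716   6.8834 122.041   24.3151] [463.9 215. ]
[  0.5798   0.1921   8.3112 121.6739  23.4415] [411.6 215.7]
[  0.4262   0.3405   7.2743 119.8803  24.1273] [530.5 111.1]
[  0.4281   0.1902   3.0226 118.8943  23.9997] [421.8 111.2]
[  0.4214   0.2664   1.8372 117.9652  24.1721] [477.9 106.6]
[ 75 108 111]
```

View pics/w1.png

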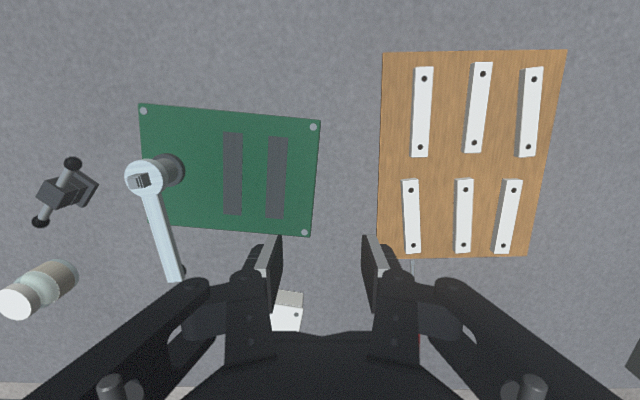

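The wrist view shows all six slats, the green plate with corners near (140,108), (318,122) and (308,235), and the dark strips at (232,174) and (277,177). The spindle is at (142,180), with the arm tip near (175,280) and the handle near (68,190).

Run:
```python
from h import *
import pickle
np.set_printoptions(precision=4,suppress=True)
S={'wrist':pickle.load(open('w1.pkl','rb'))};S.update({k:v for k,v in pickle.load(open('s0.pkl','rb')).items() if k!='wrist'})
for n,s in S.items():
    hsv=cv2.cvtColor(s['frame'],cv2.COLOR_RGB2HSV)
    print(n)
    box={'wrist':[(205,115,300,225)],'top':[(306,172,352,226)],'side':[(315,198,385,250)]}[n][0]
    x0,y0,x1,y1=box
    m=np.zeros(hsv.shape[:2],np.uint8)
    m[y0:y1,x0:x1]=(hsv[y0:y1,x0:x1,1]<85)
    for c in sorted(cv2.findContours(m,cv2.RETR_EXTERNAL,cv2.CHAIN_APPROX_NONE)[0],key=cv2.contourArea)[-2:]:
        p=onz(s,c.reshape(-1,2),.015);print('strip',cv2.minAreaRect((p[:,:2]*1000).astype(np.float32)))
    g=((hsv[...,0]>55)&(hsv[...,0]<95)&(hsv[...,1]>=85)).astype(np.uint8)
    g[300:]=0
    if n!='wrist' : g[:,:290]=0
    if g.any(): print('fix',corners(s,cv2.morphologyEx(g,cv2.MORPH_CLOSE,np.ones((9,9))),.015))
```

```text
wrist
strip ((524.2959594726562, -12.728580474853516), (28.912551879882812, 124.17494201660156), 85.14513397216797)
strip ((519.0883178710938, -75.8864974975586), (27.8443660736084, 124.91007232666016), 85.22235870361328)
fix ((517.7417602539062, -81.02262878417969), (251.4404296875, 177.20018005371094), 85.32624816894531)
side
strip ((518.8823852539062, -78.01445007324219), (33.905277252197266, 128.282958984375), 85.7379379272461)
strip ((524.1630249023438, -13.93427848815918), (32.3834114074707, 128.33653259277344), 85.19091796875)
fix ((517.0389404296875, -78.71095275878906), (250.808837890625, 173.85153198242188), 85.50995635986328)
top
strip ((518.25927734375, -75.3329086303711), (27.54585075378418, 122.41522216796875), 85.37520599365234)
strip ((523.3062133789062, -11.437236785888672), (27.680368423461914, 123.18293762207031), 85.28517150878906)
fix ((517.3348388671875, -80.98683166503906), (253.3133087158203, 178.5513916015625), 85.24784851074219)
```

>>> {"name": "drive_tool", "arguments": {"plan": "0.355 0.612 -0.9 0.17 0;0.355 0.612 -0.9 0.17 0;0.355 0.612 -0.9 0.17 0;0.355 0.612 -0.9 0.17 0;0.355 0.612 -0.9 0.17 0"}}

```text
clock: 2.62
eef_pos: [0.5442, 0.1326, 0.1925]
tcp_rot: [-0.142, 3.138, 0.001]
contact_force: [-0.1, -0.1, -0.2]
grip_width: 0.499
grasp_force: 0.0
```

>>> {"name": "drive_tool", "arguments": {"plan": "0.355 0.612 -0.9 0.17 0;0.355 0.612 -0.9 0.17 0;0.355 0.612 -0.9 0.17 0;0.355 0.612 -0.9 0.17 0;0 0 0 0 0"}}

```text
clock: 3.03
eef_pos: [0.5783, 0.1947, 0.0989]
tcp_rot: [0.237, -3.126, 0.001]
contact_force: [0.2, -0.3, -0.7]
grip_width: 0.503
grasp_force: 0.0
```

```bash
cat >> h.py <<'E'
O=np.array([.5215,-.0447]);FY=-4.75
c_,s_=np.cos(np.radians(FY)),np.sin(np.radians(FY))
def fx(x,y): return O+np.array([c_*x-s_*y,s_*x+c_*y])
SL=[(.5799,.1921,8.35),(.5783,.2717,6.9),(.5786,.3392,1.4),(.4280,.1902,3.0),(.4210,.2665,1.85),(.4258,.3410,7.3)]
SLOT=[(*fx(0,-.032),85.25),(*fx(0,.032),85.25),(*fx(-.032,0),-4.75),(*fx(.032,0),-4.75),(*fx(0,-.032),85.25),(*fx(0,.032),85.25)]
def leg(a,b): # a,b: x,y,yaw(tool y)
    d=np.array(b)-np.array(a); print('units x %.2f y %.2f turn %.2f'%(d[0]/.025,d[1]/.025,d[2]/5))
E
python3 - <<'E'
from h import *
rep()
for i in range(6):
    g=(SL[i][0],SL[i][1],SL[i][2]+90)
    print(i,'grasp',np.round(g,4),'slot',np.round(SLOT[i],4));leg(g,SLOT[i])
    if i<5: n=SL[i+1];leg(SLOT[i],(n[0],n[1],n[2]+90))
E
```

```text
t3.03 p [0.5783 0.1947 0.0989] yaw 98.66 w 0.503 gf 0.0 F [ 0.2 -0.3 -0.7]
0 grasp [ 0.5799  0.1921 98.35  ] slot [ 5.189e-01 -7.660e-02  8.525e+01]
units x -2.44 y -10.75 turn -2.62
units x 2.38 y 13.93 turn 2.33
1 grasp [ 0.5783  0.2717 96.9   ] slot [ 5.241e-01 -1.280e-02  8.525e+01]
units x -2.17 y -11.38 turn -2.33
units x 2.18 y 14.08 turn 1.23
2 grasp [ 0.5786  0.3392 91.4   ] slot [ 0.4896 -0.0421 -4.75  ]
units x -3.56 y -15.25 turn -19.23
units x -2.46 y 9.29 turn 19.55
3 grasp [ 0.428   0.1902 93.    ] slot [ 0.5534 -0.0473 -4.75  ]
units x 5.02 y -9.50 turn -19.55
units x -5.30 y 12.55 turn 19.32
4 grasp [ 0.421   0.2665 91.85  ] slot [ 5.189e-01 -7.660e-02  8.525e+01]
units x 3.91 y -13.72 turn -1.32
units x -3.72 y 16.70 turn 2.41
5 grasp [ 0.4258  0.341  97.3   ] slot [ 5.241e-01 -1.280e-02  8.525e+01]
units x 3.93 y -14.15 turn -2.41
```

>>> {"name": "drive_tool", "arguments": {"plan": "0 0 0 0 0;0 0 -0.7 0 0;0 0 -0.7 0 0;0 0 -0.6 0 0;0 0 0 0 0"}}

```text
clock: 3.45
eef_pos: [0.5785, 0.1911, 0.0525]
tcp_rot: [0.231, -3.13, 0.001]
contact_force: [0.2, -1.4, 0.0]
grip_width: 0.503
grasp_force: 0.0
```

>>> {"name": "drive_tool", "arguments": {"plan": "0 0 0 0 0"}}

```text
clock: 3.53
eef_pos: [0.5801, 0.1916, 0.0545]
tcp_rot: [-0.231, 3.133, 0.0]
contact_force: [0.1, -0.2, 0.2]
grip_width: 0.499
grasp_force: 0.0
```

>>> {"name": "drive_tool", "arguments": {"plan": "0 0.02 -0.5 0 0;0 0 -0.44 0 0;0 0 0 0 0;0 0 0 0 0;0 0 0 0 -0.6", "newtons": 30}}

```text
clock: 3.95
eef_pos: [0.5808, 0.1924, 0.0307]
tcp_rot: [-0.231, 3.132, 0.001]
contact_force: [-0.5, 0.5, 0.7]
grip_width: 0.373
grasp_force: 0.0
```

>>> {"name": "drive_tool", "arguments": {"plan": "0 0 0 0 -0.6;0 0 0 0 -0.6;0 0 0 0 -0.6;0 0 0 0 -0.6"}}

```text
clock: 4.28
eef_pos: [0.581, 0.1925, 0.0308]
tcp_rot: [-0.231, 3.131, 0.001]
contact_force: [-0.7, -1.5, 6.3]
grip_width: 0.269
grasp_force: 30.1
```

>>> {"name": "drive_tool", "arguments": {"plan": "0 0 0.6 0 -0.6;0 0 0.9 0 -0.6;0 0 0.9 0 -0.6;-0.1 -0.4 0.77 -0.1 -0.6;-0.19 -0.83 0 -0.2 -0.6"}}

```text
clock: 4.7
eef_pos: [0.5759, 0.1636, 0.113]
tcp_rot: [-0.192, 3.127, 0.004]
contact_force: [0.9, -0.1, 0.7]
grip_width: 0.274
grasp_force: 29.5
```

>>> {"name": "drive_tool", "arguments": {"plan": "-0.19 -0.83 0 -0.2 -0.6;-0.19 -0.83 0 -0.2 -0.6;-0.19 -0.83 0 -0.2 -0.6;-0.19 -0.83 0 -0.2 -0.6;-0.19 -0.83 0 -0.2 -0.6"}}

```text
clock: 5.12
eef_pos: [0.5487, 0.0569, 0.1088]
tcp_rot: [0.052, -3.14, -0.0]
contact_force: [-0.2, 0.6, -0.2]
grip_width: 0.269
grasp_force: 29.5
```

>>> {"name": "drive_tool", "arguments": {"plan": "-0.19 -0.83 0 -0.2 -0.6;-0.19 -0.83 0 -0.2 -0.6;-0.19 -0.83 0 -0.2 -0.6;-0.19 -0.83 0 -0.2 -0.6;-0.19 -0.83 0 -0.2 -0.6"}}

```text
clock: 5.53
eef_pos: [0.525, -0.0468, 0.1088]
tcp_rot: [-0.085, -3.14, -0.0]
contact_force: [0.5, 0.9, -0.1]
grip_width: 0.269
grasp_force: 29.5
```

>>> {"name": "drive_tool", "arguments": {"plan": "-0.19 -0.83 0 -0.2 -0.6;-0.06 -0.4 0 -0.13 -0.6;0 0 0 0 -0.6;0 0 0 0 -0.6;0 0 0 0 -0.6"}}

```text
clock: 5.95
eef_pos: [0.5196, -0.0759, 0.109]
tcp_rot: [-0.128, -3.139, -0.001]
contact_force: [-0.2, 0.4, 0.9]
grip_width: 0.273
grasp_force: 29.5
```

```bash
python3 -c "
from h import *
rep()"
```

```text
t5.95 p [ 0.5196 -0.0759  0.109 ] yaw 85.32 w 0.273 gf 29.5 F [-0.2  0.4  0.9]
```

>>> {"name": "drive_tool", "arguments": {"plan": "0.01 -0.03 -0.7 0 -0.6;0 0 -0.8 0 -0.6;0 0 -0.7 0 -0.6;0 0 -0.3 0 -0.6;0 0 -0.2 0 -0.6"}}

```text
clock: 6.37
eef_pos: [0.5193, -0.0764, 0.0405]
tcp_rot: [-0.127, -3.137, -0.001]
contact_force: [-0.8, 0.1, -1.2]
grip_width: 0.269
grasp_force: 29.5
```

>>> {"name": "drive_tool", "arguments": {"plan": "0 0 0 0 -0.6;0 0 -0.04 0 -0.6;0 0 0 0 -0.6;0 0 0 0 -0.6"}}

```text
clock: 6.7
eef_pos: [0.5202, -0.0774, 0.0414]
tcp_rot: [0.129, 3.137, -0.0]
contact_force: [-0.4, -0.3, -0.7]
grip_width: 0.274
grasp_force: 29.5
```

>>> {"name": "drive_tool", "arguments": {"plan": "0 0.03 -0.05 0 -0.6;0 0 0 0 -0.6;0 0 0 0 -0.6;0 0 0 0 -0.1;0 0 0 0 0"}}

```text
clock: 7.12
eef_pos: [0.5196, -0.0767, 0.0394]
tcp_rot: [0.129, 3.139, 0.0]
contact_force: [0.2, -0.4, 0.2]
grip_width: 0.499
grasp_force: 0.0
```

>>> {"name": "drive_tool", "arguments": {"plan": "0 0 0 0 0;0 0 0 0 0;0 0 0.7 0 0;0 0 0.9 0 0;0 0 0.9 0 0"}}

```text
clock: 7.53
eef_pos: [0.519, -0.0766, 0.1019]
tcp_rot: [-0.129, -3.137, -0.001]
contact_force: [0.4, -0.0, 0.2]
grip_width: 0.498
grasp_force: 0.0
```

>>> {"name": "drive_tool", "arguments": {"plan": "0 0 0.5 0 0;0 0 0 0 0;0 0 0 0 0"}}

```text
clock: 7.78
eef_pos: [0.5197, -0.0767, 0.1146]
tcp_rot: [0.129, 3.138, -0.0]
contact_force: [-0.3, -0.8, -0.6]
grip_width: 0.5
grasp_force: 0.0
```

Run:
```python
from h import *
rep()
s=snap('wrist','w2')
for o in slats(s,.020,500,9000): print(np.round(o[:5],4),o[5].round(1))
for o in slats(s,.029,500,9000): print(np.round(o[:5],4))
s=snap('side')
for o in slats(s,.029,150,3000): print('side',np.round(o[:5],4))
```

```text
t7.78 p [ 0.5197 -0.0767  0.1146] yaw 85.29 w 0.500 gf 0.0 F [-0.3 -0.8 -0.6]
[ 5.236000e-01 -7.730000e-02 -4.825100e+00  1.242507e+02  2.442530e+01] [321.5 203.9]
[ 5.20400e-01 -7.70000e-02 -4.82510e+00  1.19039e+02  2.34008e+01]
side [  0.4241   0.344    7.2769 114.9483  21.7635]
side [  0.5763   0.3417   1.1955 115.7404  20.4853]
side [  0.4194   0.2695   2.262  115.2087  20.8383]
side [  0.576    0.275    6.8608 115.9967  20.8517]
side [  0.427    0.1942   3.0186 115.6951  20.7442]
side [ 5.198000e-01 -7.740000e-02 -4.714100e+00  1.151621e+02  1.902960e+01]
```

View pics/w2.png

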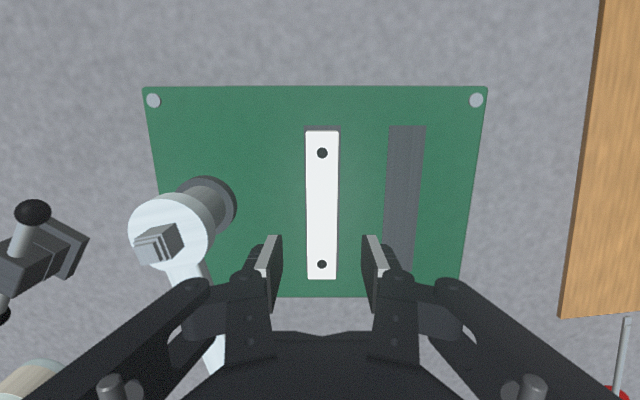

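The slat lies square on its strip, at (321,204). The other strip is free at (405,190).

Run:
```python
from h import *
s=snap('wrist')
hsv=cv2.cvtColor(s['frame'],cv2.COLOR_RGB2HSV)
m=np.zeros((400,640),np.uint8);m[100:232,370:440]=hsv[100:232,370:440,1]<85
c=max(cv2.findContours(m,cv2.RETR_EXTERNAL,cv2.CHAIN_APPROX_NONE)[0],key=cv2.contourArea)
p=onz(s,c.reshape(-1,2),.015);r=cv2.minAreaRect((p[:,:2]*1000).astype(np.float32));print(r);q=cv2.boxPoints(r)
R=np.array([[c_,s_],[-s_,c_]]);print((q/1000-O)@R.T)
g=((hsv[...,0]>55)&(hsv[...,0]<95)&(hsv[...,1]>=85)).astype(np.uint8);ys,xs=np.nonzero(g)
p=(onz(s,np.c_[xs,ys],.015)[:,:2]-O)@R.T
print('plate x min',np.percentile(p[:,0],[0,.1,.5]),'y',np.percentile(p[:,1],[0,.1,.5,99.5,99.9,100]))
```

```text
((504.75604248046875, -11.2958984375), (28.506671905517578, 83.89261627197266), 85.27610778808594)
[[-0.06139242  0.01763039]
 [ 0.02250025  0.01766862]
 [ 0.02248726  0.04617529]
 [-0.06140537  0.04613706]]
plate x min [-0.08896189 -0.08872464 -0.08836714] y [-0.33463993 -0.20236113 -0.1618992   0.08683039  0.08755743  0.08787321]
```

>>> {"name": "drive_tool", "arguments": {"plan": "0.14 0.82 0 0.14 0;0.14 0.82 0 0.14 0;0.14 0.82 0 0.14 0;0.14 0.82 0 0.14 0;0.14 0.82 0 0.14 0"}}

```text
clock: 8.35
eef_pos: [0.5365, 0.0267, 0.113]
tcp_rot: [-0.033, -3.139, 0.0]
contact_force: [0.9, 0.4, 0.5]
grip_width: 0.497
grasp_force: 0.0
```

>>> {"name": "drive_tool", "arguments": {"plan": "0.14 0.82 0 0.14 0;0.14 0.82 0 0.14 0;0.14 0.82 0 0.14 0;0.14 0.82 0 0.14 0;0.14 0.82 0 0.14 0"}}

```text
clock: 8.77
eef_pos: [0.554, 0.1292, 0.1129]
tcp_rot: [0.064, -3.138, 0.001]
contact_force: [-0.1, -0.0, 0.1]
grip_width: 0.496
grasp_force: 0.0
```

>>> {"name": "drive_tool", "arguments": {"plan": "0.14 0.82 0 0.14 0;0.14 0.82 0 0.14 0;0.14 0.82 0 0.14 0;0.14 0.82 0 0.14 0;0.14 0.82 0 0.14 0"}}

```text
clock: 9.18
eef_pos: [0.5715, 0.2317, 0.1127]
tcp_rot: [0.16, -3.135, 0.001]
contact_force: [-0.3, -0.3, 0.1]
grip_width: 0.499
grasp_force: 0.0
```

>>> {"name": "drive_tool", "arguments": {"plan": "0.14 0.82 0 0.14 0;0.1 0.82 0 0.08 0;0 0 -0.8 0 0;0 0 -0.9 0 0;0 0 -0.8 0 0"}}

```text
clock: 9.6
eef_pos: [0.5773, 0.2721, 0.0494]
tcp_rot: [0.19, -3.134, 0.001]
contact_force: [1.2, -0.2, -0.2]
grip_width: 0.498
grasp_force: 0.0
```

>>> {"name": "drive_tool", "arguments": {"plan": "0 0 0 0 0;0 0 0 0 0;0 0 0 0 0"}}

```text
clock: 9.85
eef_pos: [0.5785, 0.2719, 0.0521]
tcp_rot: [-0.189, 3.136, 0.0]
contact_force: [-0.7, -0.4, -0.3]
grip_width: 0.5
grasp_force: 0.0
```

```bash
python3 -c "
from h import *
rep()"
```

```text
t9.85 p [0.5785 0.2719 0.0521] yaw 96.88 w 0.500 gf 0.0 F [-0.7 -0.4 -0.3]
```

>>> {"name": "drive_tool", "arguments": {"plan": "-0.02 0 -0.5 0 0;0 0 -0.31 0 0;0 0 0 0 0;0 0 0 0 0;0 0 0 0 -0.6"}}

```text
clock: 10.27
eef_pos: [0.5781, 0.272, 0.0324]
tcp_rot: [-0.189, 3.135, 0.001]
contact_force: [0.8, 0.2, -0.2]
grip_width: 0.373
grasp_force: 0.0
```

>>> {"name": "drive_tool", "arguments": {"plan": "0 0 0 0 -0.6;0 0 0 0 -0.6;0 0 0 0 -0.6;0 0 0 0 -0.6"}}

```text
clock: 10.6
eef_pos: [0.5782, 0.2721, 0.0326]
tcp_rot: [-0.189, 3.134, 0.001]
contact_force: [0.6, -0.9, 5.5]
grip_width: 0.267
grasp_force: 30.3
```

>>> {"name": "drive_tool", "arguments": {"plan": "0 0 0.7 0 -0.6;0 0 0.8 0 -0.6;0 0 0.8 0 -0.6;0 0 0.8 0 -0.6;-0.15 -0.8 0 -0.16 -0.6"}}

```text
clock: 11.02
eef_pos: [0.5767, 0.2553, 0.1131]
tcp_rot: [-0.169, 3.128, 0.007]
contact_force: [0.1, -0.6, -0.6]
grip_width: 0.267
grasp_force: 29.7
```

>>> {"name": "drive_tool", "arguments": {"plan": "-0.15 -0.8 0 -0.16 -0.6;-0.15 -0.8 0 -0.16 -0.6;-0.15 -0.8 0 -0.16 -0.6;-0.15 -0.8 0 -0.16 -0.6;-0.15 -0.8 0 -0.16 -0.6"}}

```text
clock: 11.43
eef_pos: [0.5544, 0.1509, 0.1087]
tcp_rot: [0.056, -3.14, 0.0]
contact_force: [0.4, -0.7, -1.2]
grip_width: 0.273
grasp_force: 29.7
```

>>> {"name": "drive_tool", "arguments": {"plan": "-0.15 -0.8 0 -0.16 -0.6;-0.15 -0.8 0 -0.16 -0.6;-0.15 -0.8 0 -0.16 -0.6;-0.15 -0.8 0 -0.16 -0.6;-0.15 -0.8 0 -0.16 -0.6"}}

```text
clock: 11.85
eef_pos: [0.5357, 0.0509, 0.1088]
tcp_rot: [-0.053, -3.14, -0.0]
contact_force: [0.5, 0.0, -1.1]
grip_width: 0.27
grasp_force: 29.7
```

>>> {"name": "drive_tool", "arguments": {"plan": "-0.15 -0.8 0 -0.16 -0.6;-0.15 -0.8 0 -0.16 -0.6;-0.15 -0.8 0 -0.16 -0.6;-0.08 -0.18 0 -0.09 -0.6;0 0 0 0 -0.6"}}

```text
clock: 12.27
eef_pos: [0.5224, -0.0136, 0.1088]
tcp_rot: [-0.134, -3.138, -0.0]
contact_force: [-0.0, 0.4, 0.3]
grip_width: 0.273
grasp_force: 29.7
```

>>> {"name": "drive_tool", "arguments": {"plan": "0 0 0 0 -0.6;0 0 0 0 -0.6"}}

```text
clock: 12.43
eef_pos: [0.5233, -0.0119, 0.109]
tcp_rot: [0.129, 3.139, 0.001]
contact_force: [0.2, -0.1, -0.9]
grip_width: 0.272
grasp_force: 29.7
```

```bash
python3 -c "
from h import *
rep()"
```

```text
t12.43 p [ 0.5233 -0.0119  0.109 ] yaw 85.28 w 0.272 gf 29.7 F [ 0.2 -0.1 -0.9]
```

>>> {"name": "drive_tool", "arguments": {"plan": "0.03 -0.035 -0.7 0 -0.6;0 0 -0.8 0 -0.6;0 0 -0.7 0 -0.6;0 0 -0.3 0 -0.6;0 0 -0.22 0 -0.6"}}

```text
clock: 12.85
eef_pos: [0.5234, -0.0126, 0.0407]
tcp_rot: [-0.129, -3.137, -0.001]
contact_force: [-6.9, 2.8, 26.1]
grip_width: 0.268
grasp_force: 33.2
```

>>> {"name": "drive_tool", "arguments": {"plan": "0 0 0 0 -0.6;0 0 0 0 -0.6;0 0 0 0 -0.6;0 0 0 0 -0.6"}}

```text
clock: 13.18
eef_pos: [0.5243, -0.0133, 0.0415]
tcp_rot: [0.13, 3.138, 0.0]
contact_force: [0.5, -0.1, 0.4]
grip_width: 0.273
grasp_force: 30.8
```

>>> {"name": "drive_tool", "arguments": {"plan": "0 0 0 0 -0.1;0 0 0 0 0;0 0 0 0 0;0 0 0.8 0 0;0 0 0.9 0 0"}}

```text
clock: 13.6
eef_pos: [0.5226, -0.0135, 0.0828]
tcp_rot: [-0.13, -3.135, -0.0]
contact_force: [0.9, 0.1, -0.3]
grip_width: 0.501
grasp_force: 0.0
```

>>> {"name": "drive_tool", "arguments": {"plan": "0 0 0.9 0 0;0.12 0.78 0.3 0.07 0;0.12 0.78 0 0.07 0;0.12 0.78 0 0.07 0;0.12 0.78 0 0.07 0"}}

```text
clock: 14.02
eef_pos: [0.536, 0.0651, 0.1141]
tcp_rot: [0.093, 3.139, 0.0]
contact_force: [-0.8, -0.1, -0.9]
grip_width: 0.498
grasp_force: 0.0
```

>>> {"name": "drive_tool", "arguments": {"plan": "0.12 0.78 0 0.07 0;0.12 0.78 0 0.07 0;0.12 0.78 0 0.07 0;0.12 0.78 0 0.07 0;0.12 0.78 0 0.07 0"}}

```text
clock: 14.43
eef_pos: [0.5509, 0.1629, 0.1136]
tcp_rot: [0.044, 3.141, 0.0]
contact_force: [0.5, -0.1, -0.2]
grip_width: 0.499
grasp_force: 0.0
```

>>> {"name": "drive_tool", "arguments": {"plan": "0.12 0.78 0 0.07 0;0.12 0.78 0 0.07 0;0.12 0.78 0 0.07 0;0.12 0.78 0 0.07 0;0.12 0.78 0 0.07 0"}}

```text
clock: 14.85
eef_pos: [0.5659, 0.2604, 0.1135]
tcp_rot: [0.004, -3.141, -0.0]
contact_force: [0.8, -0.1, -0.1]
grip_width: 0.501
grasp_force: 0.0
```

>>> {"name": "drive_tool", "arguments": {"plan": "0.12 0.78 0 0.07 0;0.12 0.78 0 0.07 0;0.12 0.78 0 0.07 0;0.12 0.84 0 0.04 0;0 0 -0.8 0 0"}}

```text
clock: 15.27
eef_pos: [0.5808, 0.344, 0.0973]
tcp_rot: [-0.042, 3.132, 0.01]
contact_force: [0.2, 0.4, 0.4]
grip_width: 0.497
grasp_force: 0.0
```

>>> {"name": "drive_tool", "arguments": {"plan": "0 0 -0.8 0 0;0 0 -0.8 0 0;0 0 0 0 0;0 0 0 0 0;0 0 0 0 0"}}

```text
clock: 15.68
eef_pos: [0.5785, 0.3392, 0.0546]
tcp_rot: [-0.038, 3.14, 0.001]
contact_force: [0.2, 0.2, -0.0]
grip_width: 0.498
grasp_force: 0.0
```

Run:
```python
from h import *
rep()
s=snap('side')
for o in slats(s,.029,150,3000): print('side',np.round(o[:5],4))
```

```text
t15.68 p [0.5785 0.3392 0.0546] yaw 91.38 w 0.498 gf 0.0 F [ 0.2  0.2 -0. ]
side [  0.4243   0.3436   7.4794 118.2673  24.0519]
side [  0.4196   0.2693   1.8192 118.5006  23.0191]
side [  0.4269   0.1939   2.9811 118.4114  23.651 ]
```

>>> {"name": "drive_tool", "arguments": {"plan": "-0.02 0 -0.5 0 0;0 0 -0.38 0 0;0 0 0 0 0;0 0 0 0 0;0 0 0 0 -0.6"}}

```text
clock: 16.15
eef_pos: [0.5774, 0.339, 0.0315]
tcp_rot: [0.038, -3.141, -0.0]
contact_force: [-0.8, -0.3, -0.5]
grip_width: 0.373
grasp_force: 0.0
```

>>> {"name": "drive_tool", "arguments": {"plan": "0 0 0 0 -0.6;0 0 0 0 -0.6;0 0 0 0 -0.6;0 0 0 0 -0.6"}}

```text
clock: 16.48
eef_pos: [0.5776, 0.3391, 0.0319]
tcp_rot: [-0.038, 3.141, 0.001]
contact_force: [-0.5, 0.1, 0.8]
grip_width: 0.273
grasp_force: 30.7
```

>>> {"name": "drive_tool", "arguments": {"plan": "0 0 0.7 0 -0.6;0 0 0.8 0 -0.6;0 0 0.8 0 -0.6;0 0 0.8 0 -0.6;-0.1 -0.4 0 -0.5 -0.6"}}

```text
clock: 16.9
eef_pos: [0.5774, 0.3315, 0.1138]
tcp_rot: [0.03, 3.133, 0.009]
contact_force: [0.8, 0.6, 0.3]
grip_width: 0.27
grasp_force: 30.6
```

>>> {"name": "drive_tool", "arguments": {"plan": "-0.18 -0.76 0 -0.96 -0.6;-0.18 -0.76 0 -0.96 -0.6;-0.18 -0.76 0 -0.96 -0.6;-0.18 -0.76 0 -0.96 -0.6;-0.18 -0.76 0 -0.96 -0.6"}}

```text
clock: 17.32
eef_pos: [0.5519, 0.2331, 0.1091]
tcp_rot: [-0.689, -3.065, -0.0]
contact_force: [-0.7, 0.1, -0.6]
grip_width: 0.272
grasp_force: 30.6
```

>>> {"name": "drive_tool", "arguments": {"plan": "-0.18 -0.76 0 -0.96 -0.6;-0.18 -0.76 0 -0.96 -0.6;-0.18 -0.76 0 -0.96 -0.6;-0.18 -0.76 0 -0.96 -0.6;-0.18 -0.76 0 -0.96 -0.6"}}

```text
clock: 17.73
eef_pos: [0.5295, 0.1381, 0.1092]
tcp_rot: [1.311, 2.855, 0.0]
contact_force: [-0.5, 0.3, -0.2]
grip_width: 0.27
grasp_force: 30.6
```

>>> {"name": "drive_tool", "arguments": {"plan": "-0.18 -0.76 0 -0.96 -0.6;-0.18 -0.76 0 -0.96 -0.6;-0.18 -0.76 0 -0.96 -0.6;-0.18 -0.76 0 -0.96 -0.6;-0.18 -0.76 0 -0.96 -0.6"}}

```text
clock: 18.15
eef_pos: [0.507, 0.0431, 0.1092]
tcp_rot: [1.876, 2.52, 0.0]
contact_force: [0.3, 0.3, -0.7]
grip_width: 0.269
grasp_force: 30.6
```

>>> {"name": "drive_tool", "arguments": {"plan": "-0.18 -0.76 0 -0.96 -0.6;-0.18 -0.76 0 -0.96 -0.6;-0.18 -0.76 0 -0.96 -0.6;-0.18 -0.76 0 -0.96 -0.6;-0.04 -0.41 0 -0.49 -0.6"}}

```text
clock: 18.57
eef_pos: [0.4875, -0.0438, 0.1092]
tcp_rot: [-2.316, -2.122, 0.001]
contact_force: [-0.3, 0.3, 0.3]
grip_width: 0.274
grasp_force: 30.6
```

>>> {"name": "drive_tool", "arguments": {"plan": "0 0 0 0 -0.6;0 0 0 0 -0.6;0 0 0 0 -0.6;0 0 0 0 -0.6"}}

```text
clock: 18.9
eef_pos: [0.4886, -0.0415, 0.1091]
tcp_rot: [2.31, 2.129, 0.0]
contact_force: [-1.0, -0.3, -0.3]
grip_width: 0.268
grasp_force: 30.6
```

```bash
python3 -c "
from h import *
rep()"
```

```text
t18.90 p [ 0.4886 -0.0415  0.1091] yaw -4.66 w 0.268 gf 30.6 F [-1.  -0.3 -0.3]
```

>>> {"name": "drive_tool", "arguments": {"plan": "0.04 0.015 -0.6 -0.02 -0.6;0 0 -0.7 0 -0.6;0 0 -0.5 0 -0.6;0 0 -0.2 0 -0.6;0 0 -0.1 0 -0.6"}}

```text
clock: 19.32
eef_pos: [0.4891, -0.0412, 0.0558]
tcp_rot: [-2.311, -2.126, 0.002]
contact_force: [-0.5, 0.2, -0.1]
grip_width: 0.268
grasp_force: 30.6
```

>>> {"name": "drive_tool", "arguments": {"plan": "0 0 -0.03 0 -0.6;0 0 0 0 -0.6;0 0 0 0 -0.6;0 0 0 0 -0.6"}}

```text
clock: 19.65
eef_pos: [0.4899, -0.0419, 0.0565]
tcp_rot: [2.313, 2.125, 0.002]
contact_force: [-0.1, -0.6, -0.6]
grip_width: 0.269
grasp_force: 30.6
```

>>> {"name": "drive_tool", "arguments": {"plan": "-0.01 0.03 -0.055 0 -0.6;0 0 0 0 -0.6;0 0 0 0 -0.6;0 0 0 0 -0.6"}}

```text
clock: 19.98
eef_pos: [0.4895, -0.0412, 0.0549]
tcp_rot: [2.313, 2.125, 0.001]
contact_force: [0.7, 0.9, 3.1]
grip_width: 0.268
grasp_force: 31.0
```

>>> {"name": "drive_tool", "arguments": {"plan": "0 0 0 0 -0.1;0 0 0 0 0;0 0 0 0 0;0 0 0.8 0 0;0 0 0.9 0 0"}}

```text
clock: 20.4
eef_pos: [0.4876, -0.041, 0.096]
tcp_rot: [-2.311, -2.123, 0.005]
contact_force: [1.4, -0.7, -0.1]
grip_width: 0.501
grasp_force: 0.0
```

>>> {"name": "drive_tool", "arguments": {"plan": "0 0 0.9 0 0;0 0 0 0 0;0 0 0 0 0;0 0 0 0 0"}}

```text
clock: 20.73
eef_pos: [0.4884, -0.0411, 0.1188]
tcp_rot: [-2.313, -2.125, 0.001]
contact_force: [-0.6, -0.0, 0.1]
grip_width: 0.498
grasp_force: 0.0
```

Run:
```python
from h import *
rep()
s=snap('wrist','w3')
for z in (.029,.043):
  for o in slats(s,z,500,15000): print(z,np.round(o[:5],4),o[5].round(1))
```

```text
t20.73 p [ 0.4884 -0.0411  0.1188] yaw -4.86 w 0.498 gf 0.0 F [-0.6 -0.   0.1]
```

View pics/w3.png

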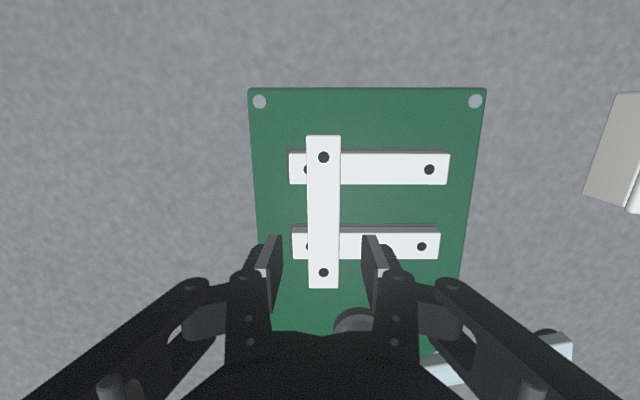

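Three slats are down. The crosswise one, at (323,211), is square on the two bottom ones.

>>> {"name": "drive_tool", "arguments": {"plan": "-0.12 0.46 0 0.98 0;-0.12 0.46 0 0.98 0;-0.12 0.46 0 0.98 0;-0.12 0.46 0 0.98 0;-0.12 0.46 0 0.98 0"}}

```text
clock: 21.2
eef_pos: [0.473, 0.0168, 0.1181]
tcp_rot: [-1.803, -2.569, 0.003]
contact_force: [-0.5, -0.1, -0.4]
grip_width: 0.504
grasp_force: 0.0
```

>>> {"name": "drive_tool", "arguments": {"plan": "-0.12 0.46 0 0.98 0;-0.12 0.46 0 0.98 0;-0.12 0.46 0 0.98 0;-0.12 0.46 0 0.98 0;-0.12 0.46 0 0.98 0"}}

```text
clock: 21.62
eef_pos: [0.458, 0.0743, 0.1181]
tcp_rot: [-1.217, -2.894, 0.002]
contact_force: [1.3, 0.0, 0.7]
grip_width: 0.504
grasp_force: 0.0
```

>>> {"name": "drive_tool", "arguments": {"plan": "-0.12 0.46 0 0.98 0;-0.12 0.46 0 0.98 0;-0.12 0.46 0 0.98 0;-0.12 0.46 0 0.98 0;-0.12 0.46 0 0.98 0"}}

```text
clock: 22.03
eef_pos: [0.4431, 0.1316, 0.1181]
tcp_rot: [-0.575, -3.086, 0.002]
contact_force: [0.3, -0.7, -0.3]
grip_width: 0.499
grasp_force: 0.0
```

>>> {"name": "drive_tool", "arguments": {"plan": "-0.12 0.46 0 0.98 0;-0.12 0.46 0 0.98 0;-0.12 0.46 0 0.98 0;-0.12 0.46 0 0.98 0;-0.14 0.5 0 0.95 0"}}

```text
clock: 22.45
eef_pos: [0.4277, 0.19, 0.1181]
tcp_rot: [0.088, -3.138, 0.002]
contact_force: [0.9, 0.2, 0.2]
grip_width: 0.501
grasp_force: 0.0
```

>>> {"name": "drive_tool", "arguments": {"plan": "0 0 -0.8 0 0;0 0 -0.9 0 0;0 0 -0.85 0 0;0 0 0 0 0;0 0 0 0 0"}}

```text
clock: 22.87
eef_pos: [0.4274, 0.1893, 0.0543]
tcp_rot: [0.082, -3.136, 0.002]
contact_force: [-0.5, -0.1, 0.9]
grip_width: 0.501
grasp_force: 0.0
```

>>> {"name": "drive_tool", "arguments": {"plan": "0 0 0 0 0;0 0 0 0 0"}}

```text
clock: 23.03
eef_pos: [0.4293, 0.1901, 0.0565]
tcp_rot: [-0.082, 3.139, 0.001]
contact_force: [-0.1, -0.2, -0.0]
grip_width: 0.499
grasp_force: 0.0
```

```bash
python3 -c "
from h import *
rep()"
```

```text
t23.03 p [0.4293 0.1901 0.0565] yaw 92.98 w 0.499 gf 0.0 F [-0.1 -0.2 -0. ]
```

>>> {"name": "drive_tool", "arguments": {"plan": "-0.04 0 -0.5 0 0;0 0 -0.46 0 0;0 0 0 0 0;0 0 0 0 0;0 0 0 0 -0.6"}}

```text
clock: 23.45
eef_pos: [0.4283, 0.1901, 0.0327]
tcp_rot: [-0.082, 3.139, 0.001]
contact_force: [-0.6, -0.4, -0.4]
grip_width: 0.374
grasp_force: 0.0
```

>>> {"name": "drive_tool", "arguments": {"plan": "0 0 0 0 -0.6;0 0 0 0 -0.6;0 0 0 0 -0.6;0 0 0 0 -0.6"}}

```text
clock: 23.78
eef_pos: [0.4284, 0.1901, 0.0328]
tcp_rot: [-0.082, 3.138, 0.001]
contact_force: [-0.7, -1.1, 6.2]
grip_width: 0.27
grasp_force: 30.0
```

>>> {"name": "drive_tool", "arguments": {"plan": "0 0 0.7 0 -0.6;0 0 0.8 0 -0.6;0 0 0.8 0 -0.6;0 0 0.8 0 -0.6;0.1 -0.2 0 -0.5 -0.6"}}

```text
clock: 24.2
eef_pos: [0.4321, 0.1861, 0.1129]
tcp_rot: [-0.013, 3.134, 0.005]
contact_force: [0.5, -0.6, 0.3]
grip_width: 0.265
grasp_force: 29.8
```

>>> {"name": "drive_tool", "arguments": {"plan": "0.25 -0.47 0 -0.97 -0.6;0.25 -0.47 0 -0.97 -0.6;0.25 -0.47 0 -0.97 -0.6;0.25 -0.47 0 -0.97 -0.6;0.25 -0.47 0 -0.97 -0.6"}}

```text
clock: 24.62
eef_pos: [0.4615, 0.1255, 0.1095]
tcp_rot: [0.653, 3.073, 0.0]
contact_force: [0.6, 0.6, 0.1]
grip_width: 0.265
grasp_force: 29.8
```

>>> {"name": "drive_tool", "arguments": {"plan": "0.25 -0.47 0 -0.97 -0.6;0.25 -0.47 0 -0.97 -0.6;0.25 -0.47 0 -0.97 -0.6;0.25 -0.47 0 -0.97 -0.6;0.25 -0.47 0 -0.97 -0.6"}}

```text
clock: 25.03
eef_pos: [0.4928, 0.0667, 0.1094]
tcp_rot: [1.284, 2.867, 0.0]
contact_force: [0.3, -0.1, -0.5]
grip_width: 0.272
grasp_force: 29.8
```

>>> {"name": "drive_tool", "arguments": {"plan": "0.25 -0.47 0 -0.97 -0.6;0.25 -0.47 0 -0.97 -0.6;0.25 -0.47 0 -0.97 -0.6;0.25 -0.47 0 -0.97 -0.6;0.25 -0.47 0 -0.97 -0.6"}}

```text
clock: 25.45
eef_pos: [0.5241, 0.008, 0.1094]
tcp_rot: [1.858, 2.533, 0.0]
contact_force: [0.2, 0.8, -0.5]
grip_width: 0.269
grasp_force: 29.8
```

>>> {"name": "drive_tool", "arguments": {"plan": "0.25 -0.47 0 -0.97 -0.6;0.25 -0.47 0 -0.97 -0.6;0.25 -0.47 0 -0.97 -0.6;0.25 -0.47 0 -0.97 -0.6;0.17 -0.37 0 -0.62 -0.6"}}

```text
clock: 25.87
eef_pos: [0.5536, -0.0485, 0.1094]
tcp_rot: [2.316, 2.122, 0.001]
contact_force: [-0.9, 0.1, -0.8]
grip_width: 0.273
grasp_force: 29.8
```

>>> {"name": "drive_tool", "arguments": {"plan": "0 0 0 0 -0.6;0 0 0 0 -0.6;0 0 0 0 -0.6;0 0 0 0 -0.6"}}

```text
clock: 26.2
eef_pos: [0.5526, -0.047, 0.1092]
tcp_rot: [-2.31, -2.129, 0.0]
contact_force: [1.1, -0.3, -0.8]
grip_width: 0.27
grasp_force: 29.8
```

```bash
python3 -c "
from h import *
rep()"
```

```text
t26.20 p [ 0.5526 -0.047   0.1092] yaw -4.68 w 0.270 gf 29.8 F [ 1.1 -0.3 -0.8]
```

>>> {"name": "drive_tool", "arguments": {"plan": "0.03 0 -0.6 -0.01 -0.6;0 0 -0.7 0 -0.6;0 0 -0.5 0 -0.6;0 0 -0.2 0 -0.6;0 0 -0.1 0 -0.6"}}

```text
clock: 26.62
eef_pos: [0.5532, -0.0471, 0.056]
tcp_rot: [-2.311, -2.126, 0.002]
contact_force: [0.4, 0.6, -0.3]
grip_width: 0.27
grasp_force: 29.8
```

>>> {"name": "drive_tool", "arguments": {"plan": "0 0 -0.04 0 -0.6;0 0 0 0 -0.6;0 0 0 0 -0.6;0 0 0 0 -0.6"}}

```text
clock: 26.95
eef_pos: [0.5544, -0.0477, 0.0564]
tcp_rot: [2.312, 2.126, 0.002]
contact_force: [0.0, -0.4, -0.2]
grip_width: 0.27
grasp_force: 29.8
```

>>> {"name": "drive_tool", "arguments": {"plan": "-0.04 0 -0.035 0 -0.6;0 0 0 0 -0.6;0 0 0 0 -0.6;0 0 0 0 -0.6"}}

```text
clock: 27.28
eef_pos: [0.5539, -0.0477, 0.0559]
tcp_rot: [2.311, 2.125, 0.003]
contact_force: [0.3, -0.2, 5.4]
grip_width: 0.268
grasp_force: 30.5
```

>>> {"name": "drive_tool", "arguments": {"plan": "0 0 0 0 -0.1;0 0 0 0 0;0 0 0 0 0;0 0 0.8 0 0;0 0 0.9 0 0"}}

```text
clock: 27.7
eef_pos: [0.5511, -0.0475, 0.0959]
tcp_rot: [-2.31, -2.123, 0.006]
contact_force: [0.8, 0.7, 0.1]
grip_width: 0.5
grasp_force: 0.0
```

>>> {"name": "drive_tool", "arguments": {"plan": "0 0 0.9 0 0;-0.26 0.63 0 0.96 0;-0.26 0.63 0 0.96 0;-0.26 0.63 0 0.96 0;-0.26 0.63 0 0.96 0"}}

```text
clock: 28.12
eef_pos: [0.5261, 0.0159, 0.1196]
tcp_rot: [-1.921, -2.485, 0.001]
contact_force: [-0.9, 0.8, -0.3]
grip_width: 0.498
grasp_force: 0.0
```

>>> {"name": "drive_tool", "arguments": {"plan": "-0.26 0.63 0 0.96 0;-0.26 0.63 0 0.96 0;-0.26 0.63 0 0.96 0;-0.26 0.63 0 0.96 0;-0.26 0.63 0 0.96 0"}}

```text
clock: 28.53
eef_pos: [0.4935, 0.0947, 0.1194]
tcp_rot: [-1.361, -2.83, 0.001]
contact_force: [0.6, -0.9, -0.1]
grip_width: 0.501
grasp_force: 0.0
```

>>> {"name": "drive_tool", "arguments": {"plan": "-0.26 0.63 0 0.96 0;-0.26 0.63 0 0.96 0;-0.26 0.63 0 0.96 0;-0.26 0.63 0 0.96 0;-0.26 0.63 0 0.96 0"}}

```text
clock: 28.95
eef_pos: [0.4611, 0.1734, 0.1195]
tcp_rot: [-0.743, -3.051, 0.001]
contact_force: [0.6, 0.2, -0.8]
grip_width: 0.501
grasp_force: 0.0
```

>>> {"name": "drive_tool", "arguments": {"plan": "-0.26 0.63 0 0.96 0;-0.26 0.63 0 0.96 0;-0.26 0.63 0 0.96 0;-0.26 0.63 0 0.96 0;-0.26 0.63 0 0.96 0"}}

```text
clock: 29.37
eef_pos: [0.4286, 0.2521, 0.1194]
tcp_rot: [-0.092, -3.139, 0.001]
contact_force: [-0.5, 1.0, -0.1]
grip_width: 0.501
grasp_force: 0.0
```

>>> {"name": "drive_tool", "arguments": {"plan": "-0.27 0.58 0 0.95 0;0 0 -0.8 0 0;0 0 -0.9 0 0;0 0 -0.8 0 0;0 0 0 0 0"}}

```text
clock: 29.78
eef_pos: [0.42, 0.2647, 0.054]
tcp_rot: [0.032, -3.134, 0.007]
contact_force: [-0.0, -0.5, -0.8]
grip_width: 0.497
grasp_force: 0.0
```

>>> {"name": "drive_tool", "arguments": {"plan": "0 0 0 0 0;0 0 0 0 0;0 0 0 0 0"}}

```text
clock: 30.03
eef_pos: [0.4234, 0.2665, 0.0585]
tcp_rot: [-0.031, 3.139, 0.002]
contact_force: [-0.7, 0.3, -0.6]
grip_width: 0.499
grasp_force: 0.0
```

```bash
python3 -c "
from h import *
rep()"
```

```text
t30.03 p [0.4234 0.2665 0.0585] yaw 91.13 w 0.499 gf 0.0 F [-0.7  0.3 -0.6]
```

>>> {"name": "drive_tool", "arguments": {"plan": "-0.09 0 -0.5 0.14 0;0 0 -0.54 0 0;0 0 0 0 0;0 0 0 0 0;0 0 0 0 -0.6"}}

```text
clock: 30.45
eef_pos: [0.4211, 0.2664, 0.0324]
tcp_rot: [-0.05, 3.14, 0.002]
contact_force: [0.1, 0.3, -1.2]
grip_width: 0.369
grasp_force: 0.0
```

>>> {"name": "drive_tool", "arguments": {"plan": "0 0 0 0 -0.6;0 0 0 0 -0.6;0 0 0 0 -0.6;0 0 0 0 -0.6"}}

```text
clock: 30.78
eef_pos: [0.4212, 0.2665, 0.0325]
tcp_rot: [-0.05, 3.139, 0.002]
contact_force: [-0.3, 0.0, 6.4]
grip_width: 0.272
grasp_force: 30.2
```

>>> {"name": "drive_tool", "arguments": {"plan": "0 0 0.7 0 -0.6;0 0 0.8 0 -0.6;0 0 0.8 0 -0.6;0 0 0.8 0 -0.6;0.22 -0.76 0 -0.07 -0.6"}}

```text
clock: 31.2
eef_pos: [0.428, 0.2501, 0.1128]
tcp_rot: [-0.044, 3.133, 0.009]
contact_force: [0.3, 1.5, -0.9]
grip_width: 0.272
grasp_force: 29.6
```

>>> {"name": "drive_tool", "arguments": {"plan": "0.22 -0.76 0 -0.07 -0.6;0.22 -0.76 0 -0.07 -0.6;0.22 -0.76 0 -0.07 -0.6;0.22 -0.76 0 -0.07 -0.6;0.22 -0.76 0 -0.07 -0.6"}}

```text
clock: 31.62
eef_pos: [0.4535, 0.1512, 0.1091]
tcp_rot: [0.007, 3.141, 0.0]
contact_force: [0.8, 0.1, -0.7]
grip_width: 0.269
grasp_force: 29.6
```

>>> {"name": "drive_tool", "arguments": {"plan": "0.22 -0.76 0 -0.07 -0.6;0.22 -0.76 0 -0.07 -0.6;0.22 -0.76 0 -0.07 -0.6;0.22 -0.76 0 -0.07 -0.6;0.22 -0.76 0 -0.07 -0.6"}}

```text
clock: 32.03
eef_pos: [0.481, 0.0561, 0.1091]
tcp_rot: [0.056, 3.141, 0.0]
contact_force: [0.4, -0.2, -0.7]
grip_width: 0.274
grasp_force: 29.6
```

>>> {"name": "drive_tool", "arguments": {"plan": "0.22 -0.76 0 -0.07 -0.6;0.22 -0.76 0 -0.07 -0.6;0.22 -0.76 0 -0.07 -0.6;0.22 -0.76 0 -0.07 -0.6;0.22 -0.76 0 -0.07 -0.6"}}

```text
clock: 32.45
eef_pos: [0.5085, -0.0389, 0.109]
tcp_rot: [0.104, 3.14, 0.0]
contact_force: [0.7, 0.8, -0.8]
grip_width: 0.271
grasp_force: 29.6
```

>>> {"name": "drive_tool", "arguments": {"plan": "0.22 -0.76 0 -0.07 -0.6;0.17 -0.8 0 -0.13 -0.6;0 0 0 0 -0.6;0 0 0 0 -0.6;0 0 0 0 -0.6"}}

```text
clock: 32.87
eef_pos: [0.5177, -0.0764, 0.1088]
tcp_rot: [-0.131, -3.138, -0.001]
contact_force: [0.2, -1.1, -0.4]
grip_width: 0.267
grasp_force: 29.6
```

```bash
python3 -c "
from h import *
rep()"
```

```text
t32.87 p [ 0.5177 -0.0764  0.1088] yaw 85.23 w 0.267 gf 29.6 F [ 0.2 -1.1 -0.4]
```

>>> {"name": "drive_tool", "arguments": {"plan": "0.03 0.01 -0.5 0 -0.6;0 0 -0.5 0 -0.6;0 0 -0.3 0 -0.6;0 0 -0.15 0 -0.6;0 0 -0.1 0 -0.6"}}

```text
clock: 33.28
eef_pos: [0.5185, -0.076, 0.0697]
tcp_rot: [-0.129, -3.138, -0.0]
contact_force: [-1.2, -0.5, 0.1]
grip_width: 0.271
grasp_force: 29.7
```

>>> {"name": "drive_tool", "arguments": {"plan": "0 0 0 0 -0.6;0 0 0 0 -0.6;0 0 0 0 -0.6;0 0 0 0 -0.6"}}

```text
clock: 33.62
eef_pos: [0.5191, -0.0767, 0.0705]
tcp_rot: [0.13, 3.138, -0.0]
contact_force: [-0.2, -0.6, -0.4]
grip_width: 0.269
grasp_force: 29.6
```

>>> {"name": "drive_tool", "arguments": {"plan": "0 0 -0.045 0 -0.6;0 0 0 0 -0.6;0 0 0 0 -0.6;0 0 0 0 -0.6"}}

```text
clock: 33.95
eef_pos: [0.5192, -0.0768, 0.0695]
tcp_rot: [0.131, 3.138, -0.0]
contact_force: [-0.3, 0.9, 5.7]
grip_width: 0.271
grasp_force: 30.3
```

>>> {"name": "drive_tool", "arguments": {"plan": "0 0 0 0 -0.1;0 0 0 0 0;0 0 0 0 0;0 0 0.8 0 0;0 0 0.9 0 0"}}

```text
clock: 34.37
eef_pos: [0.5174, -0.0764, 0.1102]
tcp_rot: [-0.13, -3.134, -0.001]
contact_force: [0.3, -0.4, 1.1]
grip_width: 0.498
grasp_force: 0.0
```

>>> {"name": "drive_tool", "arguments": {"plan": "-0.19 0.83 0 0.12 0;-0.19 0.83 0 0.12 0;-0.19 0.83 0 0.12 0;-0.19 0.83 0 0.12 0;-0.19 0.83 0 0.12 0"}}

```text
clock: 34.78
eef_pos: [0.4947, 0.0279, 0.1113]
tcp_rot: [-0.048, -3.141, -0.0]
contact_force: [0.3, 0.2, -0.2]
grip_width: 0.499
grasp_force: 0.0
```

>>> {"name": "drive_tool", "arguments": {"plan": "-0.19 0.83 0 0.12 0;-0.19 0.83 0 0.12 0;-0.19 0.83 0 0.12 0;-0.19 0.83 0 0.12 0;-0.19 0.83 0 0.12 0"}}

```text
clock: 35.2
eef_pos: [0.4709, 0.1318, 0.1112]
tcp_rot: [0.035, -3.141, 0.0]
contact_force: [-0.6, -0.5, -0.3]
grip_width: 0.501
grasp_force: 0.0
```

>>> {"name": "drive_tool", "arguments": {"plan": "-0.19 0.83 0 0.12 0;-0.19 0.83 0 0.12 0;-0.19 0.83 0 0.12 0;-0.19 0.83 0 0.12 0;-0.19 0.83 0 0.12 0"}}

```text
clock: 35.62
eef_pos: [0.4471, 0.2355, 0.1112]
tcp_rot: [0.117, -3.139, 0.0]
contact_force: [0.8, -0.1, 0.4]
grip_width: 0.501
grasp_force: 0.0
```

>>> {"name": "drive_tool", "arguments": {"plan": "-0.19 0.83 0 0.12 0;-0.19 0.83 0 0.12 0;-0.19 0.83 0 0.12 0;-0.19 0.83 0 0.12 0;-0.15 0.93 0 0.13 0"}}

```text
clock: 36.03
eef_pos: [0.4242, 0.3414, 0.1111]
tcp_rot: [0.2, -3.134, 0.001]
contact_force: [-0.3, -0.4, -0.5]
grip_width: 0.499
grasp_force: 0.0
```

>>> {"name": "drive_tool", "arguments": {"plan": "0 0 -0.8 0 0;0 0 -0.8 0 0;0 0 -0.6 0 0;0 0 0 0 0;0 0 0 0 0"}}

```text
clock: 36.45
eef_pos: [0.4244, 0.3405, 0.0558]
tcp_rot: [0.2, -3.133, 0.002]
contact_force: [-0.6, 0.2, 0.4]
grip_width: 0.5
grasp_force: 0.0
```

>>> {"name": "drive_tool", "arguments": {"plan": "0 0 0 0 0;0 0 0 0 0"}}

```text
clock: 36.62
eef_pos: [0.4256, 0.3412, 0.0575]
tcp_rot: [-0.199, 3.133, 0.002]
contact_force: [-0.3, 0.4, 0.8]
grip_width: 0.5
grasp_force: 0.0
```

```bash
python3 -c "
from h import *
rep()"
```

```text
t36.62 p [0.4256 0.3412 0.0575] yaw 97.28 w 0.500 gf 0.0 F [-0.3  0.4  0.8]
```

>>> {"name": "drive_tool", "arguments": {"plan": "0 0 -0.5 0 0;0 0 -0.5 0 0;0 0 0 0 0;0 0 0 0 0;0 0 0 0 -0.6"}}

```text
clock: 37.03
eef_pos: [0.4254, 0.3412, 0.0324]
tcp_rot: [-0.199, 3.134, 0.002]
contact_force: [-0.8, 0.3, 0.1]
grip_width: 0.374
grasp_force: 0.0
```

>>> {"name": "drive_tool", "arguments": {"plan": "0 0 0 0 -0.6;0 0 0 0 -0.6;0 0 0 0 -0.6;0 0 0 0 -0.6"}}

```text
clock: 37.37
eef_pos: [0.4256, 0.3414, 0.0326]
tcp_rot: [-0.2, 3.133, 0.002]
contact_force: [0.6, 0.1, 6.0]
grip_width: 0.267
grasp_force: 30.1
```

>>> {"name": "drive_tool", "arguments": {"plan": "0 0 0.7 0 -0.6;0 0 0.8 0 -0.6;0 0 0.8 0 -0.6;0 0 0.8 0 -0.6;0.22 -0.79 0 -0.13 -0.6"}}

```text
clock: 37.78
eef_pos: [0.4323, 0.3247, 0.1129]
tcp_rot: [-0.185, 3.129, 0.01]
contact_force: [1.1, 0.1, -0.3]
grip_width: 0.27
grasp_force: 29.6
```

>>> {"name": "drive_tool", "arguments": {"plan": "0.22 -0.79 0 -0.13 -0.6;0.22 -0.79 0 -0.13 -0.6;0.22 -0.79 0 -0.13 -0.6;0.22 -0.79 0 -0.13 -0.6;0.22 -0.79 0 -0.13 -0.6"}}

```text
clock: 38.2
eef_pos: [0.4578, 0.2213, 0.109]
tcp_rot: [0.092, -3.14, -0.0]
contact_force: [0.1, 1.2, -0.8]
grip_width: 0.275
grasp_force: 29.6
```

>>> {"name": "drive_tool", "arguments": {"plan": "0.22 -0.79 0 -0.13 -0.6;0.22 -0.79 0 -0.13 -0.6;0.22 -0.79 0 -0.13 -0.6;0.22 -0.79 0 -0.13 -0.6;0.22 -0.79 0 -0.13 -0.6"}}

```text
clock: 38.62
eef_pos: [0.4853, 0.1226, 0.109]
tcp_rot: [0.003, -3.141, -0.0]
contact_force: [0.4, -0.8, -1.7]
grip_width: 0.272
grasp_force: 29.6
```

>>> {"name": "drive_tool", "arguments": {"plan": "0.22 -0.79 0 -0.13 -0.6;0.22 -0.79 0 -0.13 -0.6;0.22 -0.79 0 -0.13 -0.6;0.22 -0.79 0 -0.13 -0.6;0.22 -0.79 0 -0.13 -0.6"}}

```text
clock: 39.03
eef_pos: [0.5128, 0.0238, 0.109]
tcp_rot: [-0.086, -3.14, -0.0]
contact_force: [1.6, -0.3, -0.0]
grip_width: 0.277
grasp_force: 29.6
```

>>> {"name": "drive_tool", "arguments": {"plan": "0.22 -0.79 0 -0.13 -0.6;0.19 -0.74 0 -0.2 -0.6;0 0 0 0 -0.6;0 0 0 0 -0.6;0 0 0 0 -0.6"}}

```text
clock: 39.45
eef_pos: [0.5227, -0.013, 0.1088]
tcp_rot: [-0.13, -3.138, -0.001]
contact_force: [0.6, -0.1, -0.6]
grip_width: 0.268
grasp_force: 29.6
```

```bash
python3 -c "
from h import *
rep()"
```

```text
t39.45 p [ 0.5227 -0.013   0.1088] yaw 85.24 w 0.268 gf 29.6 F [ 0.6 -0.1 -0.6]
```

Same descent as for slot 4.

>>> {"name": "drive_tool", "arguments": {"plan": "0.03 0.03 -0.5 0 -0.6;0 0 -0.5 0 -0.6;0 0 -0.3 0 -0.6;0 0 -0.15 0 -0.6;0 0 -0.1 0 -0.6"}}

```text
clock: 39.87
eef_pos: [0.5235, -0.012, 0.0697]
tcp_rot: [-0.129, -3.138, -0.0]
contact_force: [-0.7, -0.3, 0.3]
grip_width: 0.269
grasp_force: 29.7
```

>>> {"name": "drive_tool", "arguments": {"plan": "0 0 -0.02 0 -0.6;0 0 0 0 -0.6;0 0 0 0 -0.6;0 0 0 0 -0.6"}}

```text
clock: 40.2
eef_pos: [0.5241, -0.0127, 0.0701]
tcp_rot: [0.13, 3.138, 0.0]
contact_force: [0.1, -0.1, -0.9]
grip_width: 0.269
grasp_force: 29.6
```

>>> {"name": "drive_tool", "arguments": {"plan": "0 0 -0.02 0 -0.6;0 0 0 0 -0.6;0 0 0 0 -0.6;0 0 0 0 -0.6"}}

```text
clock: 40.53
eef_pos: [0.5241, -0.0127, 0.0696]
tcp_rot: [0.131, 3.138, 0.0]
contact_force: [-0.7, -0.1, 3.7]
grip_width: 0.271
grasp_force: 30.1
```

>>> {"name": "drive_tool", "arguments": {"plan": "0 0 0 0 -0.1;0 0 0 0 0;0 0 0 0 0;0 0 0.8 0 0;0 0 0.9 0 0"}}

```text
clock: 40.95
eef_pos: [0.5225, -0.0126, 0.1105]
tcp_rot: [-0.13, -3.134, -0.0]
contact_force: [1.4, 0.2, -0.2]
grip_width: 0.499
grasp_force: 0.0
```

>>> {"name": "drive_tool", "arguments": {"plan": "0 0 1 0 0;0.4 -0.8 1 0 0;0.5 -0.9 1 0 0;0.5 -0.9 1 0 0;0.5 -0.9 1 0 0"}}

```text
clock: 41.37
eef_pos: [0.5715, -0.1009, 0.2379]
tcp_rot: [-0.13, -3.139, -0.0]
contact_force: [0.7, -0.0, 0.2]
grip_width: 0.5
grasp_force: 0.0
```

>>> {"name": "drive_tool", "arguments": {"plan": "0.4 -0.9 1 0 0;0.3 -0.9 1 0 0;0 0 0 0 0;0 0 0 0 0;0 0 0 0 0"}}

```text
clock: 41.78
eef_pos: [0.5881, -0.1447, 0.2855]
tcp_rot: [-0.131, -3.137, -0.002]
contact_force: [-0.4, -0.4, -1.1]
grip_width: 0.502
grasp_force: 0.0
```

Run:
```python
from h import *
import pickle
rep()
d={n:snap(n,n+'4') for n in ('wrist','side','top')};pickle.dump(d,open('s4.pkl','wb'))
s=d['wrist']
P=[[*fx(a,b),.057] for (a,b) in [(-.06,-.044),(-.06,-.02),(.06,-.044),(-.06,.02),(.06,.044)]]
print(proj(s,P).round(1)); print(proj(s,[[*fx(0,-.125),.1]]).round(1))
for o in slats(s,.057,500,15000): print(np.round(o[:5],4),o[5].round(1))
```

```text
t41.78 p [ 0.5881 -0.1447  0.2855] yaw 85.23 w 0.502 gf 0.0 F [-0.4 -0.4 -1.1]
[[366.6  53. ]
 [388.1  53.1]
 [362.4 160.2]
 [424.   53.2]
 [433.8 160.2]]
[[291.4 109. ]]
```

View pics/wrist4.png

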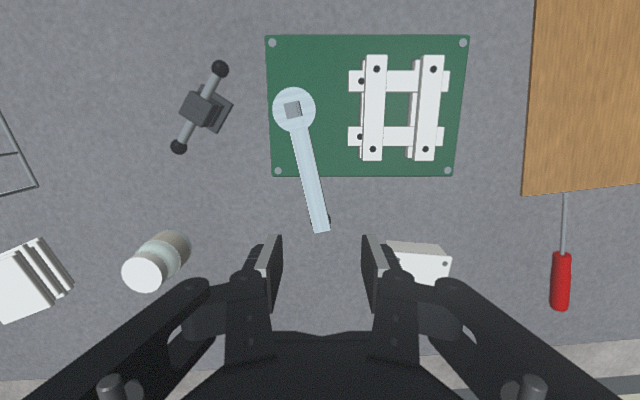

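The tower stands neat, with its top slats at (375,108) and (430,107). The spindle is at (293,109), the arm tip at (322,230), and the handle's balls are at (220,69) and (179,147).

```bash
cat > m.py <<'E'
from h import *
def balls(s,box,z=.041,thr=45,lo=30):
    x0,y0,x1,y1=box;g=cv2.cvtColor(s['frame'],cv2.COLOR_RGB2GRAY)
    m=np.zeros(g.shape,np.uint8);m[y0:y1,x0:x1]=g[y0:y1,x0:x1]<thr
    out=[]
    for c in cv2.findContours(m,cv2.RETR_EXTERNAL,cv2.CHAIN_APPROX_NONE)[0]:
        if cv2.contourArea(c)>lo:
            (u,v),r=cv2.minEnclosingCircle(c);q=onz(s,[[u,v]],z)[0];out.append(((round(u,1),round(v,1)),round(r,1),q.round(4)))
    return out
def arm(s,box):
    x0,y0,x1,y1=box;h=cv2.cvtColor(s['frame'],cv2.COLOR_RGB2HSV).astype(int)
    m=np.zeros(h.shape[:2],np.uint8);q=h[y0:y1,x0:x1]
    m[y0:y1,x0:x1]=(q[...,2]>165)
    m=cv2.morphologyEx(m,cv2.MORPH_OPEN,np.ones((3,3)))
    c=max(cv2.findContours(m,cv2.RETR_EXTERNAL,cv2.CHAIN_APPROX_NONE)[0],key=cv2.contourArea)
    return m,onz(s,c.reshape(-1,2),.078)[:,:2]
E
python3 - <<'E'
from m import *
import pickle
d=pickle.load(open('s4.pkl','rb'));s=d['wrist']
for b in balls(s,(150,45,245,170)): print(b)
R=np.array([[c_,s_],[-s_,c_]])
m,p=arm(s,(265,80,345,236))
sp=fx(0,-.125);q=p-sp;r=np.hypot(*q.T);print('spindle',sp,'contour rmax',r.max())
# boss circle fit: points r<30mm away from arm direction
b=p[(r<.032)&(q[:,0]<.012)];A=np.c_[2*b,np.ones(len(b))];k=np.linalg.lstsq(A,(b**2).sum(1),rcond=None)[0];print('boss',k[:2],np.sqrt(k[2]+k[:2]@k[:2]))
# arm sides
sel=q[(r>.045)&(r<.138)];rect=cv2.fitLine(sel.astype(np.float32),cv2.DIST_L2,0,.01,.01).ravel();print('arm dir deg',np.degrees(np.arctan2(rect[1],rect[0])),'offset',rect[2:]-(rect[2:]@rect[:2])*rect[:2])
print('rel fixture y, cw rad',np.radians(85.25-np.degrees(np.arctan2(rect[1],rect[0]))%180))
im=cv2.cvtColor(s['frame'],cv2.COLOR_RGB2BGR)
cv2.imwrite('pics/c4.png',np.hstack([cv2.resize(im[80:140,262:322],(400,400),interpolation=2),cv2.resize(im[60:160,150:250],(400,400),interpolation=2)]))
E
```

```text
spindle [ 0.51114897 -0.16927069] contour rmax 0.14899957518947918
boss [ 0.5115433  -0.16925325] 0.02332865881856764
arm dir deg 7.465321 offset [ 2.4810433e-06 -1.8973835e-05]
rel fixture y, cw rad 1.3575987
```

View pics/c4.png

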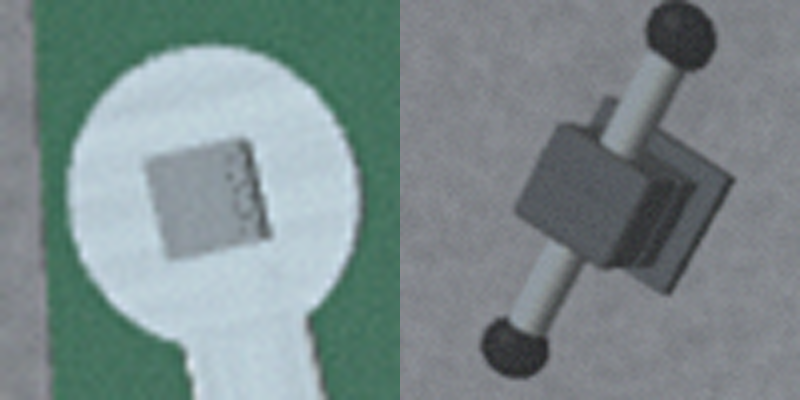

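The arm and the square shaft sit at about 7.5°. The handle's balls are at pixels (220.2,69) and (178.9,146.7).

Run:
```python
from m import *
import pickle
d=pickle.load(open('s4.pkl','rb'))
def show(n,P):
    a,b=P;v=a-b;print(n,a.round(4),b.round(4),'mid',((a+b)/2).round(4),'dir',np.degrees(np.arctan2(v[1],v[0])).round(2),'len',np.linalg.norm(v).round(4))
show('wrist',onz(d['wrist'],[[220.2,69],[178.9,146.7]],.041))
for n,box in (('wrist',(150,45,245,170)),('top',(405,170,450,215)),('side',(350,120,395,162))):
    for b in balls(d[n],box,thr=62,lo=8): print(n,b)
```

```text
wrist [ 0.4582 -0.2537  0.041 ] [ 0.5437 -0.3225  0.041 ] mid [ 0.5009 -0.2881  0.041 ] dir 141.2 len 0.1098
wrist ((178.5, 146.5), 7.9, array([ 0.5434, -0.323 ,  0.041 ]))
wrist ((212.5, 116.0), 14.5, array([ 0.5103, -0.2728,  0.041 ]))
wrist ((219.5, 69.0), 8.9, array([ 0.4581, -0.2546,  0.041 ]))
top ((423.5, 192.0), 22.5, array([ 0.5431, -0.3115,  0.041 ]))
top ((414.0, 192.0), 23.8, array([ 0.5432, -0.2843,  0.041 ]))
side ((381.0, 156.2), 5.6, array([ 0.5064, -0.272 ,  0.041 ]))
side ((373.0, 141.0), 2.2, array([ 0.5434, -0.324 ,  0.041 ]))
```

Run:
```python
from m import *
import pickle
d=pickle.load(open('s0.pkl','rb'));w=pickle.load(open('w1.pkl','rb'));e=pickle.load(open('s4.pkl','rb'))
print(onz(w,[[73,163],[40,222]],.041),onz(d['top'],[[438.5,178],[416,208]],.041),onz(d['side'],[[363,131],[386,154]],.041))
# refined now from hub top face: side view & wrist triangulate balls
for a,b in (((220,69),(381,156.2)),):
    o1,d1=ray(e['wrist'],[a]);o2,d2=ray(e['side'],[b]);t=np.linalg.lstsq(np.c_[d1[0],-d2[0]],o2-o1,rcond=None)[0];print(o1+t[0]*d1[0],o2+t[1]*d2[0])
im=[cv2.cvtColor(e[n]['frame'],cv2.COLOR_RGB2BGR) for n in('top','side')]
cv2.imwrite('pics/c5.png',np.hstack([cv2.resize(im[0][160:240,370:450],(400,400),interpolation=2),cv2.resize(im[1][100:200,320:420],(400,400),interpolation=2)]))
```

```text
[[ 0.49938029 -0.28588802  0.041     ]
 [ 0.58709102 -0.35562881  0.041     ]] [[ 0.58308216 -0.35520033  0.041     ]
 [ 0.49765243 -0.28945396  0.041     ]] [[ 0.58194121 -0.35545102  0.041     ]
 [ 0.49595461 -0.28515612  0.041     ]]
[ 0.46702149 -0.23624129  0.09729543] [ 0.49829099 -0.22233435  0.08797951]
```

View pics/c5.png

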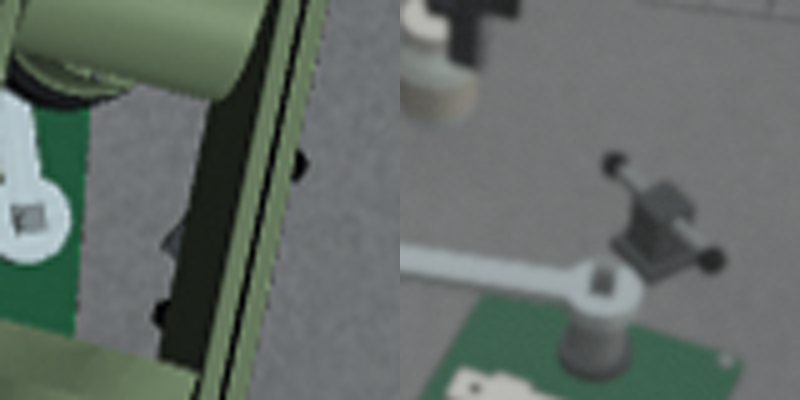

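The handle was knocked. Its centre is now near (0.501,-0.288); in the side view its balls are at (373.5,141) and (397.8,165.3).

>>> {"name": "drive_tool", "arguments": {"plan": "-0.18 -0.8 -0.5 -0.76 0.3;-0.18 -0.8 -0.5 -0.76 0.3;-0.18 -0.8 -0.5 -0.76 0.3;-0.18 -0.8 -0.5 -0.76 0.3;-0.18 -0.8 -0.5 -0.76 0.3"}}

```text
clock: 42.35
eef_pos: [0.5657, -0.2449, 0.2228]
tcp_rot: [-0.649, -3.072, -0.001]
contact_force: [0.9, -0.3, -0.1]
grip_width: 0.651
grasp_force: 0.0
```

>>> {"name": "drive_tool", "arguments": {"plan": "-0.18 -0.8 -0.5 -0.76 0.3;-0.18 -0.8 -0.5 -0.76 0.3;-0.18 -0.8 -0.5 -0.76 0.3;-0.18 -0.85 -0.6 -0.72 0.3;0 0 0 0 0.3"}}

```text
clock: 42.77
eef_pos: [0.5458, -0.3279, 0.1676]
tcp_rot: [-1.045, -2.955, 0.0]
contact_force: [0.2, 0.8, 0.0]
grip_width: 0.651
grasp_force: 0.0
```

>>> {"name": "drive_tool", "arguments": {"plan": "0 0 0 0 0.3;0 0 0 0 0.3;0 0 0 0 0.3"}}

```text
clock: 43.02
eef_pos: [0.5489, -0.3253, 0.1724]
tcp_rot: [1.04, 2.964, 0.0]
contact_force: [0.9, 0.6, 0.8]
grip_width: 0.647
grasp_force: 0.0
```

Run:
```python
from m import *
import pickle
e=pickle.load(open('s4.pkl','rb'))
print('side',onz(e['side'],[[373.5,141],[397.75,165.25]],.041))
rep();s=snap('wrist','w6');pickle.dump(s,open('w6.pkl','wb'))
print(proj(s,[[.5009,-.2881,.052],[.5437,-.3225,.041],[.4582,-.2537,.041]]).round(1))
for b in balls(s,(230,60,420,330),thr=62,lo=60): print(b)
```

```text
side [[ 0.54213328 -0.32446683  0.041     ]
 [ 0.45577689 -0.25375668  0.041     ]]
t43.02 p [ 0.5489 -0.3253  0.1724] yaw 51.34 w 0.647 gf 0.0 F [0.9 0.6 0.8]
[[320.6 125.4]
 [320.5 186.9]
 [320.8  54.5]]
((240.5, 253.0), 9.6, array([ 0.547 , -0.4253,  0.041 ]))
((397.0, 283.0), 51.0, array([ 0.6705, -0.325 ,  0.041 ]))
((249.0, 283.0), 49.8, array([ 0.577 , -0.4418,  0.041 ]))
((319.6, 187.0), 10.4, array([ 0.5432, -0.3233,  0.041 ]))
```

View pics/w6.png

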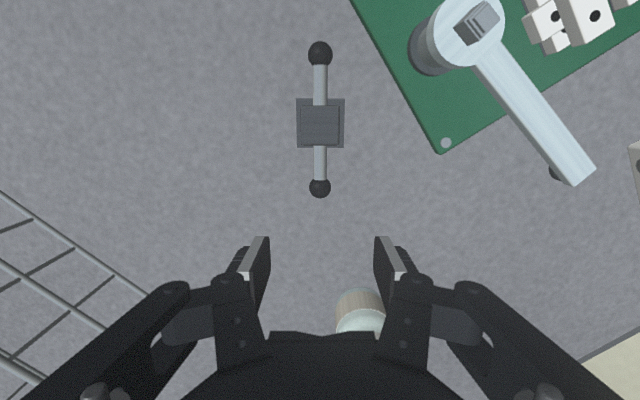

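The handle's hub is at (320,125), between its balls at (320,53.5) and (319.6,187). It lines up with the jaws.

>>> {"name": "drive_tool", "arguments": {"plan": "-0.65 0.49 0 -0.05 0.3;-0.65 0.49 0 0 0.3;-0.64 0.5 0 0 0.3;0 0 -0.9 0 0.3;0 0 -0.9 0 0.3"}}

```text
clock: 43.48
eef_pos: [0.5006, -0.2885, 0.1288]
tcp_rot: [1.044, 2.957, -0.001]
contact_force: [1.1, -0.3, -0.0]
grip_width: 0.65
grasp_force: 0.0
```

>>> {"name": "drive_tool", "arguments": {"plan": "0 0 -0.9 0 0.3;0 0 -0.9 0 0.3;0 0 0 0 0.3;0 0 0 0 0.3;0 0 0 0 0.3"}}

```text
clock: 43.9
eef_pos: [0.501, -0.2895, 0.0832]
tcp_rot: [1.047, 2.959, -0.001]
contact_force: [-0.9, 0.1, 0.4]
grip_width: 0.65
grasp_force: 0.0
```

Run:
```python
from m import *
rep();s=snap('wrist','w7')
h=np.array([.5004,-.2882]);a=np.radians(141);u=np.array([np.cos(a),np.sin(a)])
print(proj(s,[[*(h+.055*u),.041],[*(h-.055*u),.041],[*(h+.016*u),.052]]).round(1))
for b in balls(s,(285,60,355,330),thr=62,lo=60): print(b)
```

```text
t43.90 p [ 0.501  -0.2895  0.0832] yaw 51.04 w 0.650 gf 0.0 F [-0.9  0.1  0.4]
[[323.2 140.7]
 [322.8 306.7]
 [323.2 213. ]]
((322.5, 307.3), 14.8, array([ 0.5434, -0.3233,  0.041 ]))
((322.4, 141.3), 17.2, array([ 0.4576, -0.2542,  0.041 ]))
```

View pics/w7.png

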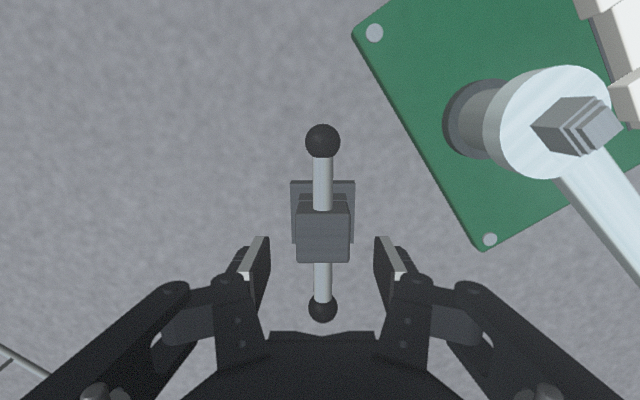

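The hub is centred between the fingers at (323,235), and the shaft is visible at (575,128).

>>> {"name": "drive_tool", "arguments": {"plan": "-0.02 0.03 -0.6 0 0.3;0 0 -0.6 0 0.3;0 0 -0.47 0 0.3;0 0 0 0 0.3;0 0 0 0 0.3", "newtons": 80}}

```text
clock: 44.37
eef_pos: [0.4999, -0.2889, 0.0409]
tcp_rot: [1.048, 2.96, -0.0]
contact_force: [-0.4, -1.2, 0.2]
grip_width: 0.648
grasp_force: 0.0
```

>>> {"name": "drive_tool", "arguments": {"plan": "0 0 0 0 0.3;0 0 0 0 -0.6;0 0 0 0 -0.6;0 0 0 0 -0.6;0 0 0 0 -0.6"}}

```text
clock: 44.78
eef_pos: [0.5002, -0.2891, 0.0413]
tcp_rot: [1.048, 2.959, -0.001]
contact_force: [-0.4, -0.4, 6.5]
grip_width: 0.359
grasp_force: 79.9
```

>>> {"name": "drive_tool", "arguments": {"plan": "0 0 0 0 -0.6;0 0 0 0 -0.6;0 0 0 0 -0.6"}}

```text
clock: 45.03
eef_pos: [0.5002, -0.2892, 0.0413]
tcp_rot: [1.048, 2.959, -0.001]
contact_force: [-0.5, 0.6, 6.8]
grip_width: 0.362
grasp_force: 79.9
```

Run:
```python
from m import *
rep();s=snap('wrist','w8')
for b in balls(s,(285,60,355,330),thr=62,lo=60): print(b)
```

```text
t45.03 p [ 0.5002 -0.2892  0.0413] yaw 50.99 w 0.362 gf 79.9 F [-0.5  0.6  6.8]
((321.7, 154.5), 23.1, array([ 0.4574, -0.2548,  0.041 ]))
```

>>> {"name": "drive_tool", "arguments": {"plan": "0 0 0.6 0 -0.6;0 0 0.8 0 -0.6;0 0 0.9 0 -0.6;0 0 0.9 0 -0.6;0 0 0.9 0 -0.6"}}

```text
clock: 45.5
eef_pos: [0.4989, -0.2884, 0.1431]
tcp_rot: [-1.049, -2.96, -0.001]
contact_force: [0.1, -0.6, -2.2]
grip_width: 0.363
grasp_force: 79.3
```

>>> {"name": "drive_tool", "arguments": {"plan": "0 0 0.6 0 -0.6;0.04 0.4 0 -0.8 -0.6;0.04 0.44 0 -0.8 -0.6;0.04 0.44 0 -0.8 -0.6;0.04 0.44 0 -0.8 -0.6"}}

```text
clock: 45.92
eef_pos: [0.5029, -0.2451, 0.1573]
tcp_rot: [-1.456, -2.783, -0.0]
contact_force: [-0.1, 0.1, -2.1]
grip_width: 0.364
grasp_force: 79.2
```

>>> {"name": "drive_tool", "arguments": {"plan": "0.04 0.44 0 -0.8 -0.6;0.04 0.44 0 -0.8 -0.6;0.04 0.44 0 -0.8 -0.6;0.04 0.44 0 -0.8 -0.6;0.04 0.44 0 -0.8 -0.6"}}

```text
clock: 46.33
eef_pos: [0.5079, -0.19, 0.1571]
tcp_rot: [-1.917, -2.488, 0.0]
contact_force: [-0.7, 0.8, -2.0]
grip_width: 0.368
grasp_force: 79.2
```

>>> {"name": "drive_tool", "arguments": {"plan": "0.04 0.44 0 -0.8 -0.6;0.04 0.44 0 -0.7 -0.6;0 0 0 0 -0.6;0 0 0 0 -0.6;0 0 0 0 -0.6"}}

```text
clock: 46.75
eef_pos: [0.5102, -0.169, 0.1573]
tcp_rot: [2.07, 2.363, -0.001]
contact_force: [0.2, -1.5, -1.5]
grip_width: 0.364
grasp_force: 79.2
```

Run:
```python
from m import *
rep();s=snap('wrist','w9')
for b in balls(s,(285,60,355,330),thr=62,lo=60): print(b)
print(snap('side','side9')['frame'].shape)
a=cv2.imread('pics/side9.png')[130:230,310:420];b=cv2.imread('pics/w9.png')
cv2.imwrite('pics/c9.png',np.hstack([cv2.resize(a,(330,300),interpolation=2),b[100:400,180:460]]))
```

```text
t46.75 p [ 0.5102 -0.169   0.1573] yaw 7.57 w 0.364 gf 79.2 F [ 0.2 -1.5 -1.5]
((319.5, 243.0), 35.4, array([ 0.5139, -0.2119,  0.041 ]))
((343.5, 221.4), 9.2, array([ 0.5322, -0.1882,  0.041 ]))
((299.0, 221.0), 9.4, array([ 0.4931, -0.1931,  0.041 ]))
((296.0, 201.0), 11.2, array([ 0.4885, -0.1749,  0.041 ]))
((321.9, 154.8), 23.6, array([ 0.5054, -0.1322,  0.041 ]))
(400, 640, 3)
```

View pics/c9.png

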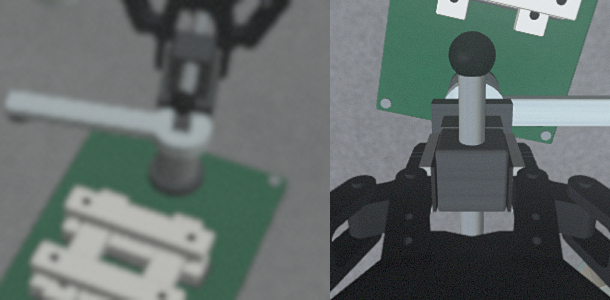

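The handle hangs straight in the jaws over the boss. Its ball stays at the same image spot as at the grasp, so it has not slipped.

>>> {"name": "drive_tool", "arguments": {"plan": "0.03 0 -0.3 -0.02 -0.6;0 0 -0.23 0 -0.6;0 0 0 0 -0.6;0 0 0 0 -0.6;0 0 0 0 -0.6"}}

```text
clock: 47.27
eef_pos: [0.5111, -0.1688, 0.144]
tcp_rot: [-2.074, -2.36, 0.0]
contact_force: [0.1, 0.8, -1.3]
grip_width: 0.363
grasp_force: 79.3
```

>>> {"name": "drive_tool", "arguments": {"plan": "0 0 0 0 -0.6"}}

```text
clock: 47.35
eef_pos: [0.5113, -0.1687, 0.1443]
tcp_rot: [2.073, 2.36, 0.0]
contact_force: [-0.8, -0.2, -2.3]
grip_width: 0.361
grasp_force: 79.3
```

>>> {"name": "drive_tool", "arguments": {"plan": "0 -0.02 -0.08 0 -0.6;0 0 -0.08 0 -0.6;0 0 -0.08 0 -0.6;0 0 0 0 -0.6;0 0 0 0 -0.6"}}

```text
clock: 47.77
eef_pos: [0.511, -0.1691, 0.138]
tcp_rot: [-2.073, -2.36, 0.0]
contact_force: [-0.8, -0.7, -2.1]
grip_width: 0.367
grasp_force: 79.3
```

>>> {"name": "drive_tool", "arguments": {"plan": "0 0 -0.08 0 -0.6;0 0 -0.08 0 -0.6;0 0 0 0 -0.6;0 0 0 0 -0.6"}}

```text
clock: 48.1
eef_pos: [0.5113, -0.1691, 0.1341]
tcp_rot: [2.074, 2.36, 0.0]
contact_force: [-0.1, 0.2, -2.3]
grip_width: 0.362
grasp_force: 79.3
```

>>> {"name": "drive_tool", "arguments": {"plan": "0 0 -0.1 0 -0.6;0 0 -0.1 0 -0.6;0 0 -0.1 0 -0.6;0 0 0 0 -0.6;0 0 0 0 -0.6"}}

```text
clock: 48.52
eef_pos: [0.5113, -0.1691, 0.1265]
tcp_rot: [2.074, 2.36, 0.0]
contact_force: [0.8, 0.2, -2.8]
grip_width: 0.361
grasp_force: 79.4
```

>>> {"name": "drive_tool", "arguments": {"plan": "0 0 -0.1 0 -0.6;0 0 -0.1 0 -0.6;0 0 0 0 -0.6;0 0 0 0 -0.6"}}

```text
clock: 48.85
eef_pos: [0.5113, -0.1691, 0.1215]
tcp_rot: [2.074, 2.36, 0.0]
contact_force: [1.9, -0.2, -3.4]
grip_width: 0.363
grasp_force: 79.5
```

Sliding on freely; 2 mm left.

>>> {"name": "drive_tool", "arguments": {"plan": "0 0 -0.06 0 -0.6;0 0 -0.04 0 -0.6;0 0 0 0 -0.6;0 0 0 0 -0.6"}}

```text
clock: 49.18
eef_pos: [0.5113, -0.1692, 0.1194]
tcp_rot: [2.073, 2.36, 0.0]
contact_force: [2.4, 0.3, -0.5]
grip_width: 0.366
grasp_force: 79.6
```

>>> {"name": "drive_tool", "arguments": {"plan": "0 0 -0.03 0 -0.6;0 0 -0.03 0 -0.6;0 0 0 0 -0.6;0 0 0 0 -0.6"}}

```text
clock: 49.52
eef_pos: [0.5113, -0.1692, 0.1193]
tcp_rot: [2.073, 2.359, 0.001]
contact_force: [-0.8, 0.5, 9.2]
grip_width: 0.361
grasp_force: 80.9
```

>>> {"name": "drive_tool", "arguments": {"plan": "0 0 0.03 0.2 -0.6;0 0 0 0.4 -0.6;0 0 0 0.5 -0.6;0 0 0 0.5 -0.6;0 0 0 0.4 -0.6"}}

```text
clock: 49.93
eef_pos: [0.5119, -0.1689, 0.1193]
tcp_rot: [1.857, 2.532, 0.003]
contact_force: [2.1, 1.5, 4.9]
grip_width: 0.363
grasp_force: 80.1
```

```bash
python3 -c "
from h import *
rep();print(robot.state()['wrist_torque'])"
```

```text
t49.93 p [ 0.5119 -0.1689  0.1193] yaw 17.47 w 0.363 gf 80.1 F [2.1 1.5 4.9]
[ 0.28841859 -0.24572507 -0.14992307]
```

Turning as expected with 0.15 N m of resistance; I'll continue.

>>> {"name": "drive_tool", "arguments": {"plan": "0 0 0 0.5 -0.6;0 0 0 0.5 -0.6;0 0 0 0.5 -0.6;0 0 0 0.5 -0.6;0 0 0 0.5 -0.6"}}

```text
clock: 50.35
eef_pos: [0.5118, -0.1689, 0.1193]
tcp_rot: [1.571, 2.719, 0.002]
contact_force: [1.2, 2.0, 3.9]
grip_width: 0.364
grasp_force: 80.1
```

>>> {"name": "drive_tool", "arguments": {"plan": "0 0 0 0.5 -0.6;0 0 0 0.5 -0.6;0 0 0 0.5 -0.6;0 0 0 0.5 -0.6;0 0 0 0.5 -0.6"}}

```text
clock: 50.77
eef_pos: [0.5118, -0.1689, 0.1193]
tcp_rot: [1.265, 2.874, 0.002]
contact_force: [1.2, 2.1, 4.7]
grip_width: 0.363
grasp_force: 80.1
```

```bash
python3 -c "
from h import *
rep();print(robot.state()['wrist_torque'])"
```

```text
t50.77 p [ 0.5118 -0.1689  0.1193] yaw 42.48 w 0.363 gf 80.1 F [1.2 2.1 4.7]
[ 0.21467124 -0.24395696 -0.2172336 ]
```

>>> {"name": "drive_tool", "arguments": {"plan": "0 0 0 0.5 -0.6;0 0 0 0.5 -0.6;0 0 0 0.5 -0.6;0 0 0 0.5 -0.6;0 0 0 0.5 -0.6"}}

```text
clock: 51.18
eef_pos: [0.5117, -0.169, 0.1193]
tcp_rot: [0.945, 2.994, 0.001]
contact_force: [1.2, 2.9, 5.1]
grip_width: 0.363
grasp_force: 80.1
```

>>> {"name": "drive_tool", "arguments": {"plan": "0 0 0 0.5 -0.6;0 0 0 0.5 -0.6;0 0 0 0.5 -0.6;0 0 0 0.5 -0.6;0 0 0 0.5 -0.6"}}

```text
clock: 51.6
eef_pos: [0.5117, -0.169, 0.1193]
tcp_rot: [0.613, 3.079, 0.001]
contact_force: [0.8, 1.2, 4.3]
grip_width: 0.366
grasp_force: 80.1
```

>>> {"name": "drive_tool", "arguments": {"plan": "0 0 0 0.5 -0.6;0 0 0 0.5 -0.6;0 0 0 0.5 -0.6;0 0 0 0.5 -0.6;0 0 0 0.4 -0.6"}}

```text
clock: 52.02
eef_pos: [0.5117, -0.169, 0.1193]
tcp_rot: [0.288, 3.127, 0.001]
contact_force: [1.8, 1.2, 4.7]
grip_width: 0.36
grasp_force: 80.1
```

>>> {"name": "drive_tool", "arguments": {"plan": "0 0 0 0.2 -0.6;0 0 0 0.2 -0.6;0 0 0 0.2 -0.6;0 0 0 0.2 -0.6;0 0 0 0 -0.6"}}

```text
clock: 52.43
eef_pos: [0.5117, -0.1691, 0.1193]
tcp_rot: [0.181, 3.135, 0.0]
contact_force: [0.5, 2.5, 5.3]
grip_width: 0.362
grasp_force: 80.3
```

```bash
python3 -c "
from h import *
rep();print(robot.state()['wrist_torque'])"
```

```text
t52.43 p [ 0.5117 -0.1691  0.1193] yaw 83.39 w 0.362 gf 80.3 F [0.5 2.5 5.3]
[ 0.31210435 -0.21530627 -0.07708769]
```

>>> {"name": "drive_tool", "arguments": {"plan": "0 0 0 0.2 -0.6;0 0 0 0.2 -0.6;0 0 0 0.2 -0.6;0 0 0 0 -0.6"}}

```text
clock: 52.77
eef_pos: [0.5117, -0.1691, 0.1193]
tcp_rot: [0.099, 3.138, 0.0]
contact_force: [1.0, 0.7, 6.4]
grip_width: 0.361
grasp_force: 80.3
```

```bash
python3 -c "
from m import *
rep();print(robot.state()['wrist_torque']);s=snap('side')
g=np.zeros((400,640),np.uint8);cv2.imwrite('pics/s10.png',cv2.resize(cv2.cvtColor(s['frame'],4)[130:270,280:420],(560,560),interpolation=2))"
```

```text
t52.77 p [ 0.5117 -0.1691  0.1193] yaw 86.39 w 0.361 gf 80.3 F [1.  0.7 6.4]
[ 0.32397499 -0.2003644  -0.11177962]
```

View pics/s10.png

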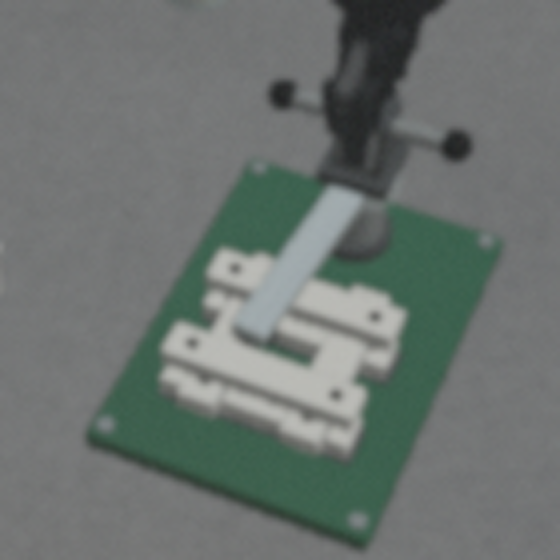

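The arm now lies over the tower, and its tip at (255,325) is near the middle. I'll press on until the stop is felt.

>>> {"name": "drive_tool", "arguments": {"plan": "0 0 0 0.2 -0.6;0 0 0 0.2 -0.6;0 0 0 0 -0.6"}}

```text
clock: 53.07
eef_pos: [0.5117, -0.1691, 0.1193]
tcp_rot: [0.044, 3.14, 0.0]
contact_force: [1.2, 2.6, 6.6]
grip_width: 0.362
grasp_force: 80.3
```

```bash
python3 -c "
from h import *
rep();print(robot.state()['wrist_torque'])"
```

```text
t53.07 p [ 0.5117 -0.1691  0.1193] yaw 88.40 w 0.362 gf 80.3 F [1.2 2.6 6.6]
[ 0.33663591 -0.19775063 -0.03967296]
```

>>> {"name": "drive_tool", "arguments": {"plan": "0 0 0 0.2 -0.6;0 0 0 0.2 -0.6;0 0 0 0 -0.6"}}

```text
clock: 53.32
eef_pos: [0.5117, -0.1691, 0.1193]
tcp_rot: [-0.011, 3.14, 0.0]
contact_force: [1.5, 1.5, 4.4]
grip_width: 0.36
grasp_force: 80.2
```

```bash
python3 -c "
from h import *
rep();print(robot.state()['wrist_torque'])"
```

```text
t53.32 p [ 0.5117 -0.1691  0.1193] yaw 90.40 w 0.360 gf 80.2 F [1.5 1.5 4.4]
[ 0.33353857 -0.19296626 -0.04885365]
```

>>> {"name": "drive_tool", "arguments": {"plan": "0 0 0 0.15 -0.6;0 0 0 0.15 -0.6;0 0 0 0 -0.6"}}

```text
clock: 53.57
eef_pos: [0.5117, -0.1691, 0.1193]
tcp_rot: [-0.052, 3.139, 0.0]
contact_force: [0.9, 1.8, 5.1]
grip_width: 0.363
grasp_force: 80.3
```

```bash
python3 -c "
from h import *
rep();print(robot.state()['wrist_torque'])"
```

```text
t53.57 p [ 0.5117 -0.1691  0.1193] yaw 91.89 w 0.363 gf 80.3 F [0.9 1.8 5.1]
[ 0.34871153 -0.20477578 -0.0288454 ]
```

>>> {"name": "drive_tool", "arguments": {"plan": "0 0 0 0.15 -0.6;0 0 0 0.15 -0.6;0 0 0 0 -0.6"}}

```text
clock: 53.82
eef_pos: [0.5117, -0.1691, 0.1193]
tcp_rot: [-0.091, 3.138, 0.0]
contact_force: [1.8, 1.0, 4.9]
grip_width: 0.366
grasp_force: 80.3
```

Run:
```python
from m import *
rep();print(robot.state()['wrist_torque']);s=snap('side','s11')
# arm tip top-face expected at angle 0 for stop: print predicted vs view
for a in (0,3,6):
    t=np.radians(85.25-a);t0=np.array([.5113,-.1693]);u=np.array([np.cos(t),np.sin(t)]);n=np.array([-u[1],u[0]])
    print(a,proj(s,[[*(t0+.15*u+.011*n),.078],[*(t0+.15*u-.011*n),.078],[*(t0+.06*u),.078]]).round(1).tolist())
cv2.imwrite('pics/c11.png',cv2.resize(cv2.cvtColor(s['frame'],4)[170:230,330:390],(600,600),interpolation=2))
```

```text
t53.82 p [ 0.5117 -0.1691  0.1193] yaw 93.33 w 0.366 gf 80.3 F [1.8 1.  4.9]
[ 0.34478583 -0.19214763 -0.27068578]
0 [[351.1, 215.9], [342.3, 212.7], [361.1, 187.9]]
3 [[347.9, 214.8], [339.3, 211.4], [359.9, 187.5]]
6 [[344.7, 213.7], [336.4, 209.9], [358.7, 187.0]]
```

View pics/c11.png

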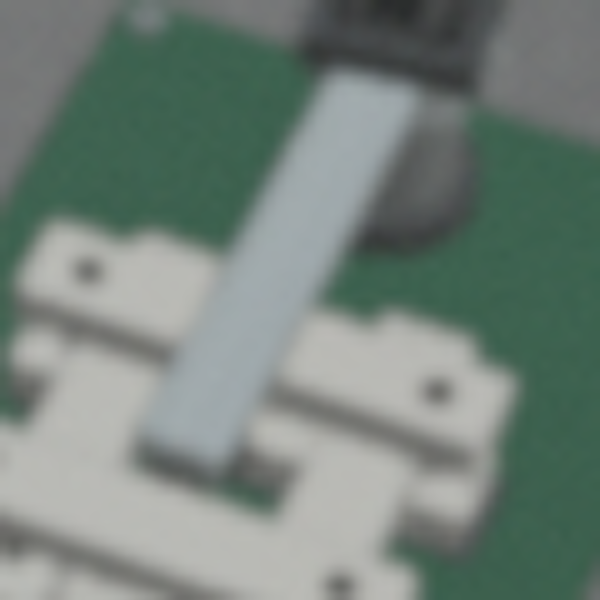

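The arm's end corners at (344.5,213.5) and (352,216) match the prediction for angle 0, and the torque has risen. One more nudge to confirm the stop.

>>> {"name": "drive_tool", "arguments": {"plan": "0 0 0 0.15 -0.6;0 0 0 0.15 -0.6;0 0 0 0 -0.6;0 0 0 0 -0.6"}}

```text
clock: 54.2
eef_pos: [0.5117, -0.1691, 0.1193]
tcp_rot: [-0.13, 3.137, 0.001]
contact_force: [1.3, 1.5, 5.8]
grip_width: 0.365
grasp_force: 80.3
```

```bash
python3 -c "
from h import *
rep();print(robot.state()['wrist_torque'])
s=snap('side');t=snap('side');import pickle;pickle.dump(s,open('s12.pkl','wb'))"
```

```text
t54.20 p [ 0.5117 -0.1691  0.1193] yaw 94.75 w 0.365 gf 80.3 F [1.3 1.5 5.8]
[ 0.21647673 -0.16289275 -0.58990503]
```

Torque 0.59 N m: the arm is firmly on its stop. Unload, release, rise.

>>> {"name": "drive_tool", "arguments": {"plan": "0 0 0 -0.2 -0.6;0 0 0 -0.1 -0.6;0 0 0 0 -0.6;0 0 0 0 0.2;0 0 0 0 0.4"}}

```text
clock: 54.72
eef_pos: [0.5104, -0.1691, 0.1181]
tcp_rot: [0.094, -3.138, -0.0]
contact_force: [0.0, -0.5, 1.0]
grip_width: 0.632
grasp_force: 0.0
```

>>> {"name": "drive_tool", "arguments": {"plan": "0 0 0 0 0.4;0 0 0 0 0.4;0 0 0 0 0.4;0 0 0.5 0 0.4;0 0 0.8 0 0.4"}}

```text
clock: 55.13
eef_pos: [0.5095, -0.1687, 0.1493]
tcp_rot: [0.093, -3.135, -0.003]
contact_force: [0.3, -0.5, 0.5]
grip_width: 0.7
grasp_force: 0.0
```

>>> {"name": "drive_tool", "arguments": {"plan": "0 0 1 0 0.4;0 0 1 0 0.4;0.5 0 1 0 0.4;0.8 0 1 0 0.4;0.8 0 1 0 0.4"}}

```text
clock: 55.55
eef_pos: [0.5636, -0.1691, 0.2774]
tcp_rot: [0.092, -3.14, 0.0]
contact_force: [0.5, -0.5, -0.1]
grip_width: 0.703
grasp_force: 0.0
```

>>> {"name": "drive_tool", "arguments": {"plan": "0.8 0 0 0 0.4;0 0 0 0 0.4;0 0 0 0 0.4;0 0 0 0 0.4"}}

```text
clock: 55.88
eef_pos: [0.5827, -0.169, 0.2749]
tcp_rot: [0.093, -3.138, -0.001]
contact_force: [0.3, 0.5, 0.2]
grip_width: 0.701
grasp_force: 0.0
```

Run:
```python
from m import *
rep();s=snap('wrist','w13');S=snap('side','s13')
sp=np.array([.5113,-.1693]);t=np.radians(85.25);u=np.array([np.cos(t),np.sin(t)]);n=np.array([-u[1],u[0]])
print('pred tip',proj(s,[[*(sp+.15*u+.011*n),.078],[*(sp+.15*u-.011*n),.078]]).round(1).tolist(),'hub top seated',proj(s,[[*sp,.13]]).round(1))
print('slot5/4 corners pred',proj(s,[[*fx(a,b),.057] for a in(-.06,.06) for b in(-.044,-.02,.02,.044)]).round(1).tolist())
```

```text
t55.88 p [ 0.5827 -0.169   0.2749] yaw 93.39 w 0.701 gf 0.0 F [0.3 0.5 0.2]
pred tip [[464.1, 122.7], [458.5, 143.1]] hub top seated [[326.  112.7]]
slot5/4 corners pred [[406.3, 66.8], [427.7, 70.2], [462.9, 76.0], [483.7, 79.4], [384.2, 173.4], [403.6, 176.2], [435.7, 180.7], [454.7, 183.5]]
```

View pics/w13.png

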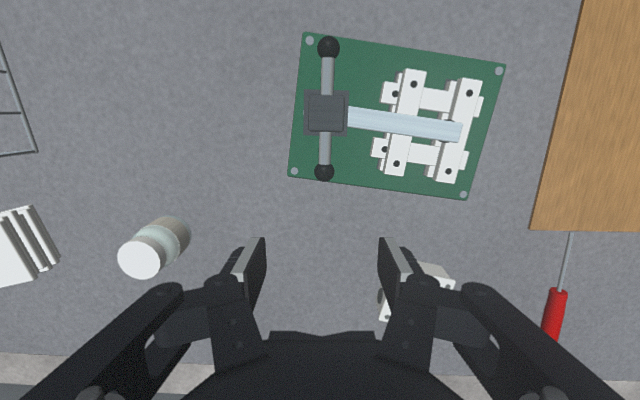

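The arm tip at (463,123)/(459,142) matches the stop prediction. The hub at (326,113) sits seated, and the tower is intact.

```bash
python3 -c "
from workcell import robot
print(robot.hand_in())"
```

```text
the job is handed in; nothing more can be done
None
```

The job is handed in; no verdict came back. All six slats stand in a three-layer crosswise tower, the T-handle is fully home on the spindle, and the keeper arm was turned with the handle to its stop over the tower's middle, done at about 56 s of the 210 s limit.

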